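# Pack and wedge a rock block in a specimen rail holder

## Task

Set the rock block up for the microscope: push the sliding stop of the rail holder forward to its shoulder and drop the red locking pin right down through it into the rail. Then stand brass packing plates upright in the gap between block and stop, down on the bed, until the blue wedge will bite before it reaches the bed, and press the wedge down, sloping face to the stop, until block, plates, wedge and stop are all tight. Finish while still gripping the wedge and pressing it down, so that nothing shifts while the picture is taken, with the spare plates in their rack and the other things on the bench left alone.

Things in the scene. Friction and masses are not known exactly. Their poses are not given: they have to be found in the camera images.
- holder: grey rail holder fixed to the bench: bed 240 mm long (x, -115 to +125), 64 mm wide (y), its top 20 mm above the bench. Origin on the bench, below the foot of the stop's front face when the stop is forward. +x points from the stop to the block and end jaw, all on the line y = 0. Two gibs 4 mm high flank the stop at y = +-21 mm
- stop (a joint): aluminium sliding stop: metres it stands back from its shoulder (0 = fully forward, to the block; at most 0.016). About 3 N of friction. Front part 34 mm wide, 40 mm high above the bed; front face leans back 0.3 mm per mm up; rear face vertical, 35 mm behind the front foot. Behind it a tongue 12 mm high, 52 mm long, with the pin hole
- stop_face (a point): middle of the foot of the stop's leaning front face, at bed height; moves with the stop; axes as the holder
- stop_hole (a point): mouth of the pin hole (10 mm across, chamfered) in the top of the stop's tongue, 12 mm above the bed, 62 mm behind stop_face; goes right through the tongue
- rail_hole (a point): mouth of the matching hole (10 mm across, through the 20 mm bed) on the bed's top; straight below stop_hole when the stop is forward
- pin_grip (a point): locking pin standing in the rack: centre of its red round handle, 21 mm across, 34 mm high. Below the handle a steel shank 9 mm across, 29 mm long, chamfered tip 46 mm below this point. Seated, the handle rests on the stop's tongue, its centre 17 mm above the tongue top. In the rack its centre is 53 mm above the bench. z runs up the pin
- pin_tip (a point): the lower end of the locking pin's shank
- block_center (a point): centre of the reddish banded rock block, 50 mm long (x, along the rail), 34 mm wide, 42 mm high, loose on the bed against the end jaw. Its face to the stop is 25 mm from here. The gap from there to stop_face, with the stop forward, is 10.5 to 19 mm at bed height
- plate1_center (a point): centre of brass packing plate 1 of 4, all alike: 6 mm thick (x), 46 mm wide (y), 52 mm high, top corners bevelled (4 mm in, 8 mm down), upright in a rack slot, lower edge 8 mm above the bench; the slot walls are 34 mm wide and reach 26 mm up the plate, so its narrow edges can be gripped over the width
- plate2_center (a point): centre of brass packing plate 2 of 4, all alike: 6 mm thick (x), 46 mm wide (y), 52 mm high, top corners bevelled (4 mm in, 8 mm down), upright in a rack slot, lower edge 8 mm above the bench; the slot walls are 34 mm wide and reach 26 mm up the plate, so its narrow edges can be gripped over the width
- plate3_center (a point): centre of brass packing plate 3 of 4, all alike: 6 mm thick (x), 46 mm wide (y), 52 mm high, top corners bevelled (4 mm in, 8 mm down), upright in a rack slot, lower edge 8 mm above the bench; the slot walls are 34 mm wide and reach 26 mm up the plate, so its narrow edges can be gripped over the width
- plate4_center (a point): centre of brass packing plate 4 of 4, all alike: 6 mm thick (x), 46 mm wide (y), 52 mm high, top corners bevelled (4 mm in, 8 mm down), upright in a rack slot, lower edge 8 mm above the bench; the slot walls are 34 mm wide and reach 26 mm up the plate, so its narrow edges can be gripped over the width
- wedge_center (a point): blue plastic wedge standing toe down in the rack (toe 8 mm above the bench): point half-way up its 96 mm, over the toe's middle. 46 mm wide (y). Toe 10 mm thick (x -5 to +5). +x face vertical; -x face slopes out 0.3 mm per mm up, to 60 mm up; above that a head 28 mm thick (x -23 to +5) to grip over the 46 mm width
- rack: wooden rack fixed to the bench, 198 by 56 mm (x, y), origin on the bench: along its x the pin stands at -85 mm, the four plates at -28, -12, 4 and 20 mm, the wedge at +66 mm
- duster: bystander: white and grey spray can, 56 mm across, 168 mm high, origin under its centre
- tray: bystander: black picking tray 100 by 130 mm, 12 mm high, origin under its centre
- jar: bystander: glass jar 52 mm across, 60 mm high, origin under its centre
- dish: bystander: shallow glass dish 90 mm across, 16 mm high, origin under its centre
- offcut: bystander: rock offcut 50 by 34 mm, 20 mm high, origin under its centre
- brush: bystander: brush 160 mm long lying on the bench
- jaw: the aluminium end jaw bolted on the bed behind the block, 30 mm long (x), 34 mm wide, 40 mm high; origin under its centre at bed height, its face to the block 15 mm from there
- wedge_toe (a point): middle of the underside of the wedge's toe. In the gap its +x points along the holder's +x: plain face to the plates, slope to the stop. With a gap r left at bed height (gap less 6 mm per plate) it is tight with its toe about (10 mm - r) / 0.3 above the bed; the pin's play lets it sink some 6 mm more. With r over about 8 mm it reaches the bed loose. It does not spring back
Mind the look-alikes: they are no part of the job. Leave any green or turquoise look-alike of the holder alone.

How it is judged:
By the outcome, as a careful person would: the job done as asked, in the order asked, and still so for the second after the job is handed in, while the arm keeps its last pose, push and grip.
It also fails if it takes over 72 s, if anything falls off the work surface, if the arm or the gripper's body presses on something with over 40 N, if the wrist force passes 120 N, or if a joint passes its speed limit or range.

## Robot

A 7-joint arm with a two-finger parallel gripper is mounted at the origin on the work surface. World frame = base frame: x ahead of the robot, y to its left, z up, the work surface at z = 0. Lengths are in m, angles in degrees, forces in N, time in s.
With the tool pointing down it reaches from about 0.425 to 0.8 m from the base axis. Payload 8.3 kg.
Tool frame: the origin (TCP) lies midway between the tips of the shut fingers; the grasp point (between the pads) lies 19 mm behind it; z points along the fingers, y is the direction in which the jaws open and shut (so a half turn about z gives the same grasp; the last joint's range is limited). The gripper opens to 85 mm and grips with 20 to 120 N. Pads are 22 mm wide; open, the fingers measure 114 mm over their backs; the gripper's body (76 mm by 85 mm) begins 54 mm behind the grasp point. The pads swing forward as they close: fully open they stand 13 mm farther back than shut.
Start: joints at [64.463, 21.967, 0.94, 78.501, -0.361, 79.538, -2.664], TCP at [0.233, -0.58, 0.231] pointing down, gripper open.
Joint ranges: [-169.22, 169.22], [-14.56, 117.87], [-87.37, 89.26], [10.42, 133.3], [-82.24, 262.24], [0.94, 117.77], [-172.7, 172.7]. Speed limits (degrees/s): [136.94, 136.94, 172.46, 172.46, 180, 180, 180].

## Interface

Orientations are given as [roll, pitch, yaw] about the fixed x, y, z axes, in that order (R = Rz(yaw) Ry(pitch) Rx(roll)).
In Python, from station import monitor, snapshot, workorder gives the robot as it stands.
- The arm moves only by the tool move_arm, never from a script. Its arguments are lists of equal length, an entry for each row: "dr": the turn, a rotation vector about the tool's x, y, z in degrees, a list of three; "slide": the shift along the tool's x, y, z in cm, a list of three; "fingers": the finger opening in cm, from 0 to 8.54. In form: {"dr": [[wx, wy, wz], ...], "slide": [[x, y, z], ...], "fingers": [fingers, ...]}. A call has exactly 8 rows; each row shifts and turns the commanded pose from where the row before left it, along the tool's axes as they then stand; what a row does not reach is not made up. A row lasts 1/10 s, in which the tool goes at most 50 mm and 8.59 degrees, less where a joint would pass 70% of its speed; a pose out of reach is approached as far as the arm can. A call with a gripper value outside its range is refused whole. The fingers move at their own pace and stop on an object; the grip force is fixed at half the most. Time passes only in rows, so rows that do not move let the fingers close, or fill a call up. It gives the time, the measured TCP pose, the force and the opening at its end, in the units of the state.
- monitor.state(): the state, without advancing time (a new reading comes with each control period).
- snapshot(name): name is "scene" or "top"; returns a dict with "img" (384x512x3 uint8, red, green, blue), "fov_y" (degrees; the focal length in pixels is half the picture's height over the tangent of half this angle, whatever the lens; pixels are square), "cx", "cy" (the principal point, pixels), "R" (3x3) and "t" (3): a world point X has camera coordinates R X + t. Camera axes: x right, y down, z forward; pixel columns grow to the right and rows downward; lengths in m; the calibration is good to about 2 mm. A picture is of the moment at which its call begins. There is no depth.
- workorder.close_job(): hands the job in, once; it reports no verdict.
The state is a dict: "time": time; "joints": joint angles; "dq": joint speeds; "effort": joint torques, N m; "tcp_pos": TCP position; "ee_rot": TCP orientation; "ft_force": force on the tool from outside, world axes, zero at the start; "moment": the same for the moment, N m; "finger_gap": finger opening in m.
Only numpy, scipy, OpenCV 4.12 (cv2) and the standard library are available. Lean on these libraries where they do the work, as an engineer would, in place of code of your own. Each camera call takes 0.05 s, during which the arm holds its last target.

## Working session

There is one attempt and no reset: what is moved stays moved. The work goes in short steps, Python scripts to look and compute and a tool call to move; the robot and the scene stay as the last step left them, time stands still between calls to the robot, and variables do not carry over. Pictures are saved under pics/ and viewed, and the job is handed in when it is done.

Besides the shell and the picture viewer there is one more tool, called after "Call:" as name(argument=value, ...) on one line, values as JSON. move_arm: Moves the arm, as the interface text tells. Its arguments: {"type":"object","properties":{"dr":{"type":"array"},"slide":{"type":"array"},"fingers":{"type":"array"}},"required":["dr","slide","fingers"]}

```bash
ls; mkdir -p pics; python3 - <<'E'
from station import monitor, snapshot
import cv2,numpy as np
print(monitor.state())
for n in("scene","top"):
    s=snapshot(n); cv2.imwrite(f"pics/{n}0.png",cv2.resize(s["img"][:,:,::-1],(800,600),interpolation=cv2.INTER_CUBIC))
    cv2.imwrite(f"/tmp/{n}0.png",s["img"][:,:,::-1])
    print({k:v for k,v in s.items() if k!="img"})
E
```

```text
pics
{'time': 0.0, 'joints': array([64.46302186, 22.01447026,  0.93924113, 78.5633418 , -0.36265677,
       79.53610951, -2.6635055 ]), 'dq': array([-0.0443094 , -0.00832641,  0.05399927, -0.12071856, -0.06027808,
       -0.05464658,  0.07847214]), 'effort': array([-7.25649297e-04, -6.27605081e+01,  8.43557417e-01, -3.71816254e+01,
        1.64372334e-02,  1.42961138e-02, -2.03007625e-05]), 'tcp_pos': array([ 0.23329539, -0.57928052,  0.23027142]), 'ee_rot': array([-1.79888869e+02,  7.20117746e-04,  2.19361503e+01]), 'ft_force': array([-0.4795818 , -0.22163311,  0.05429908]), 'moment': array([-0.01403299,  0.03071745,  0.04979135]), 'finger_gap': 0.08526553548145353}
{'fov_y': 55.318524104504526, 'cx': 252.9231642203824, 'cy': 195.07263100573817, 'R': array([[ 0.02924948,  0.9995683 ,  0.00277106],
       [ 0.60929733, -0.01563152, -0.79278775],
       [-0.79240219,  0.02487703, -0.60949151]]), 't': array([ 0.04066306, -0.24311417,  1.48292023])}
{'fov_y': 45.904929198232196, 'cx': 245.87337598925748, 'cy': 196.12177569985616, 'R': array([[-5.20365562e-03, -9.99637144e-01,  2.64291886e-02],
       [-9.84674906e-01,  5.14867847e-04, -1.74399153e-01],
       [ 1.74322263e-01, -2.69316719e-02, -9.84320290e-01]]), 't': array([-0.07088346,  0.50638123,  1.19434665])}
```

View pics/scene0.png

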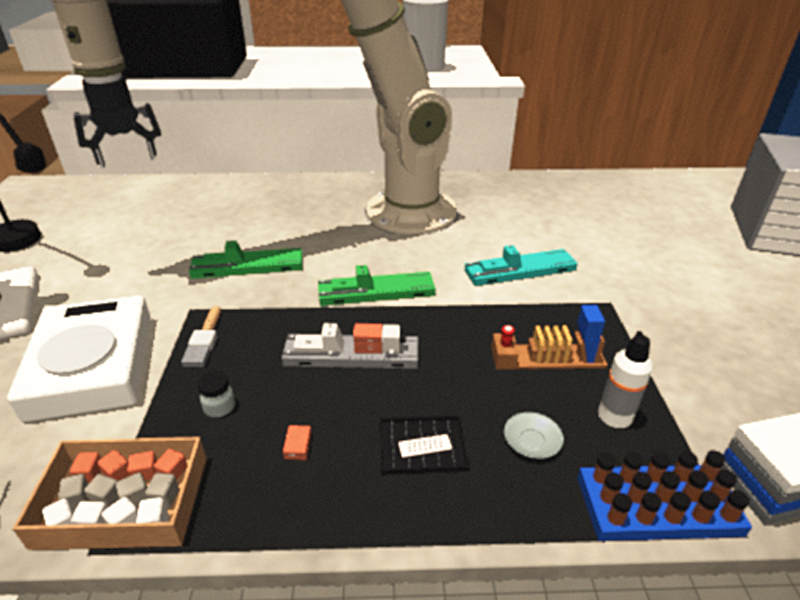

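View pics/top0.png

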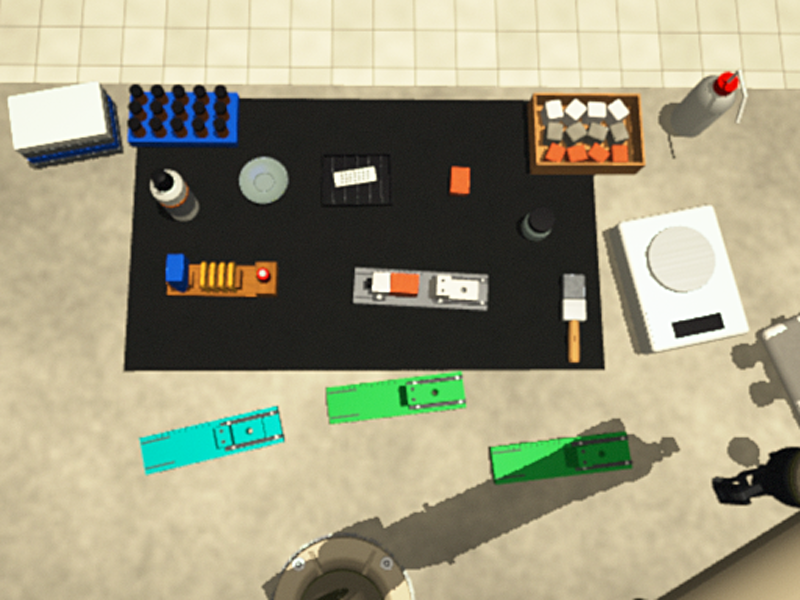

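```bash
python3 - <<'E'
import cv2,numpy as np
t=cv2.imread('/tmp/top0.png'); s=cv2.imread('/tmp/scene0.png')
a=cv2.resize(t[155:210,215:325],(800,400),interpolation=cv2.INTER_CUBIC)
b=cv2.resize(t[155:200,100:190],(800,400),interpolation=cv2.INTER_CUBIC)
cv2.imwrite('pics/c1.png',a[:400]);cv2.imwrite('pics/c2.png',b)
cv2.imwrite('pics/c3.png',cv2.resize(s[200:240,175:275],(800,320),interpolation=cv2.INTER_CUBIC))
cv2.imwrite('pics/c4.png',cv2.resize(s[190:240,310:410],(800,400),interpolation=cv2.INTER_CUBIC))
E
```

```text
(no output)
```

View pics/c1.png

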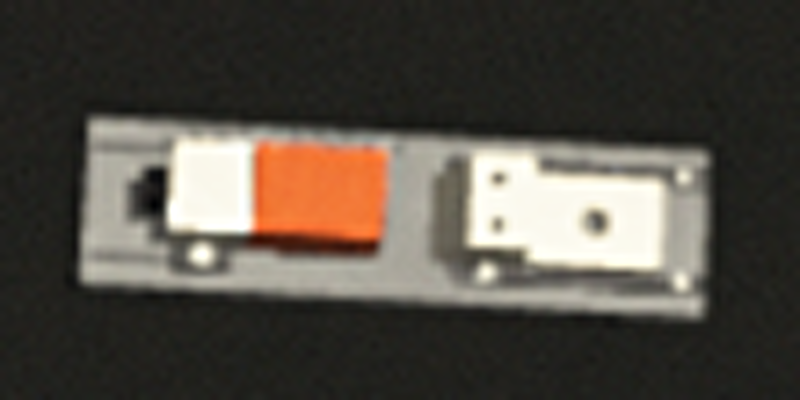

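View pics/c2.png

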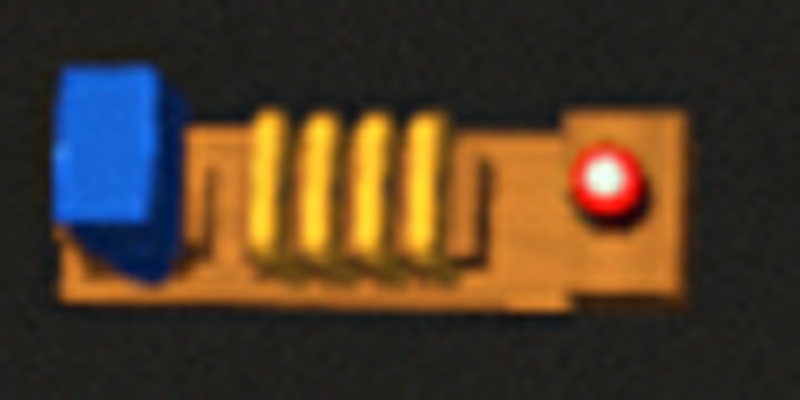

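View pics/c3.png

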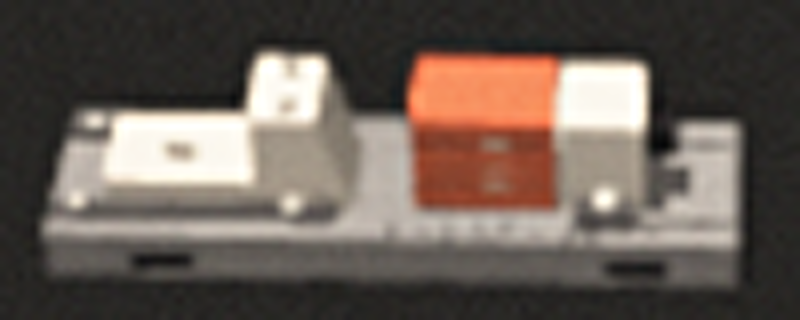

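View pics/c4.png

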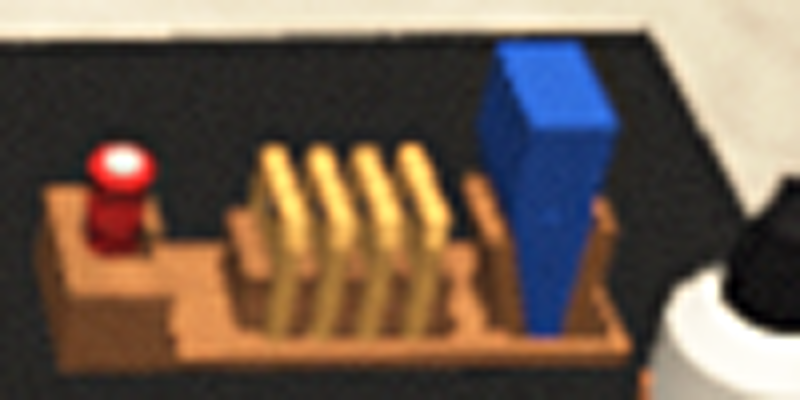

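```bash
cat > h.py <<'E'
import cv2,numpy as np
from station import monitor,snapshot
def ray(s,u,v):
    f=s["img"].shape[0]/2/np.tan(np.radians(s["fov_y"]/2))
    d=s["R"].T@np.array([(u-s["cx"])/f,(v-s["cy"])/f,1.]); return -s["R"].T@s["t"],d
def onz(s,u,v,z):
    c,d=ray(s,u,v); return c+d*(z-c[2])/d[2]
def proj(s,X):
    f=s["img"].shape[0]/2/np.tan(np.radians(s["fov_y"]/2))
    p=s["R"]@np.asarray(X,float)+s["t"]; return np.array([s["cx"]+f*p[0]/p[2],s["cy"]+f*p[1]/p[2]])
def tri(s1,p1,s2,p2):
    A=[];b=[]
    for s,p in((s1,p1),(s2,p2)):
        c,d=ray(s,*p); d=d/np.linalg.norm(d); P=np.eye(3)-np.outer(d,d); A.append(P);b.append(P@c)
    return np.linalg.lstsq(np.vstack(A),np.hstack(b),rcond=None)[0]
def big(s,name,u0,v0,u1,v1,k):
    c=cv2.resize(s["img"][v0:v1,u0:u1,::-1],None,fx=k,fy=k,interpolation=cv2.INTER_CUBIC); cv2.imwrite("pics/"+name,c)
E
python3 - <<'E'
from h import *
T=snapshot("top");S=snapshot("scene")
np.set_printoptions(precision=4,suppress=True)
for s in(T,S): print("cam",-s["R"].T@s["t"])
# crop px -> full px   c1: 110px->800, c2: 90px->800
def f1(a,b): return 215+a/ (800/110)-.5+.5*110/800,155+b/(400/55)-.5+.5*110/800
def f2(a,b): return 100+a/(800/90)-.5+.5*90/800,155+b/(400/45)-.5+.5*90/800
print("bed corners z.02 (top)")
for p in((88,118),(712,152),(704,318),(80,288)): print(onz(T,*f1(*p),.02)[:2])
print("block top z.062");
for p in((257,140),(387,147),(382,243),(251,236)): print(onz(T,*f1(*p),.062)[:2])
print("hole z.032",onz(T,*f1(597,222),.032)[:2])
print("stop top z.06")
for p in((474,153),(540,153),(530,250),(468,246)): print(onz(T,*f1(*p),.06)[:2])
print("tongue end z.032")
for p in((666,180),(662,270)): print(onz(T,*f1(*p),.032)[:2])
print("pin top z.07",onz(T,*f2(608,184),.07)[:2])
print("plates top z.06")
for p in((265,178),(318,182),(371,184),(424,186)): print(onz(T,*f2(*p),.06)[:2])
print("wedge head z.104")
for p in((62,66),(155,66),(150,222),(53,220)): print(onz(T,*f2(*p),.104)[:2])
def g4(a,b): return 310+a/8-.44,190+b/8-.44
print("pin scene z.07",onz(S,*g4(122,162),.07)[:2])
def g3(a,b): return 175+a/8-.44,200+b/8-.44
print("hole scene",onz(S,*g3(180,151),.032)[:2])
print("bed corners scene"); 
for p in((742,240),(742,120),(45,232),(72,110)): print(onz(S,*g3(*p),.02)[:2])
E
```

```text
cam [ 0.2901 -0.039   1.2658]
cam [ 1.322  -0.0813  0.711 ]
bed corners z.02 (top)
[ 0.5832 -0.0193]
[ 0.5698 -0.2616]
[ 0.5044 -0.2565]
[ 0.5162 -0.0164]
block top z.062
[ 0.5649 -0.0832]
[ 0.5622 -0.1319]
[ 0.5256 -0.1295]
[ 0.5283 -0.0807]
hole z.032 [ 0.5397 -0.2144]
stop top z.06
[ 0.5604 -0.1647]
[ 0.5604 -0.1896]
[ 0.5233 -0.185 ]
[ 0.5249 -0.1618]
tongue end z.032
[ 0.5561 -0.2414]
[ 0.521  -0.2388]
pin top z.07 [0.5589 0.1376]
plates top z.06
[0.563  0.2431]
[0.5617 0.2271]
[0.5611 0.211 ]
[0.5605 0.1949]
wedge head z.104
[0.5867 0.2935]
[0.5868 0.2664]
[0.5398 0.2657]
[0.5404 0.2939]
pin scene z.07 [0.5597 0.1391]
hole scene [ 0.5428 -0.2135]
bed corners scene
[ 0.5806 -0.018 ]
[ 0.5173 -0.0142]
[ 0.5703 -0.2585]
[ 0.5054 -0.257 ]
```

```bash
python3 - <<'E'
from h import *
T=snapshot("top");np.set_printoptions(precision=4,suppress=True)
def f2(a,b): return 100+a/(800/90)-.5+.5*90/800,155+b/(400/45)-.5+.5*90/800
for p in((62,302),(570,312),(565,108),(686,110),(684,292),(570,293)): print(p,[onz(T,*f2(*p),z)[:2] for z in(.008,.036)])
# rack bottom-edge fit: per column, first wood->dark transition
im=T["img"].astype(float); L=im[:,:,0]
def edge(cols,r0,r1,pick):
    pts=[]
    for c in cols:
        col=L[r0:r1,c]; d=np.diff(col); k=np.argmin(d) if pick=='d' else np.argmax(d)
        w=np.abs(d[max(k-1,0):k+2]); pts.append((c,r0+.5+(np.arange(max(k-1,0),max(k-1,0)+len(w))*w).sum()/w.sum()))
    return np.array(pts)
e=edge(range(110,162),183,196,'d'); print(e[::4])
P=np.array([onz(T,c,r,.008)[:2] for c,r in e]); m=cv2.fitLine(P.astype(np.float32),cv2.DIST_HUBER,0,.001,.001).ravel(); print("rack edge yaw",np.degrees(np.arctan2(abs(m[1]),m[0]*np.sign(m[1]))),m[2:])
for nm,r0,r1,z,pk in(("bed far",165,182,.02,'u'),("bed near",188,205,.02,'d')):
    e=edge(range(229,311),r0,r1,pk)
    P=np.array([onz(T,c,r,z)[:2] for c,r in e]); m=cv2.fitLine(P.astype(np.float32),cv2.DIST_HUBER,0,.001,.001).ravel(); print(nm,np.degrees(np.arctan2(abs(m[1]),m[0]*np.sign(m[1]))),m[2:])
    print(e[::8])
# plates: yellow centroids & orientation
hsv=cv2.cvtColor(T["img"],cv2.COLOR_RGB2HSV)
big(T,"c5.png",115,160,160,195,16)
E
```

```text
(62, 302) [array([0.5346, 0.3173]), array([0.5292, 0.3094])]
(570, 312) [array([0.5314, 0.1577]), array([0.526 , 0.1534])]
(565, 108) [array([0.5977, 0.1611]), array([0.5908, 0.1566])]
(686, 110) [array([0.5971, 0.1226]), array([0.5902, 0.119 ])]
(684, 292) [array([0.5378, 0.122 ]), array([0.5323, 0.1184])]
(570, 293) [array([0.5375, 0.1579]), array([0.532 , 0.1535])]
[[110.     188.4731]
 [114.     188.5606]
 [118.     188.6786]
 [122.     188.4721]
 [126.     188.5237]
 [130.     188.6628]
 [134.     188.9583]
 [138.     189.1471]
 [142.     189.1623]
 [146.     189.2532]
 [150.     189.2744]
 [154.     189.2453]
 [158.     189.5   ]]
rack edge yaw 88.647316 [0.5338 0.2558]
bed far 86.78919 [ 0.5777 -0.1218]
[[229.     170.7387]
 [237.     171.1567]
 [245.     171.5726]
 [253.     172.4943]
 [261.     172.6377]
 [269.     172.895 ]
 [277.     173.4786]
 [285.     173.94  ]
 [293.     178.6481]
 [301.     178.5806]
 [309.     175.1364]]
bed near 91.423 [ 0.5173 -0.1393]
[[229.     193.5658]
 [237.     194.1552]
 [245.     194.4803]
 [253.     194.7676]
 [261.     195.4463]
 [269.     195.6739]
 [277.     196.3014]
 [285.     188.8276]
 [293.     191.2006]
 [301.     191.4816]
 [309.     198.1993]]
```

View pics/c5.png

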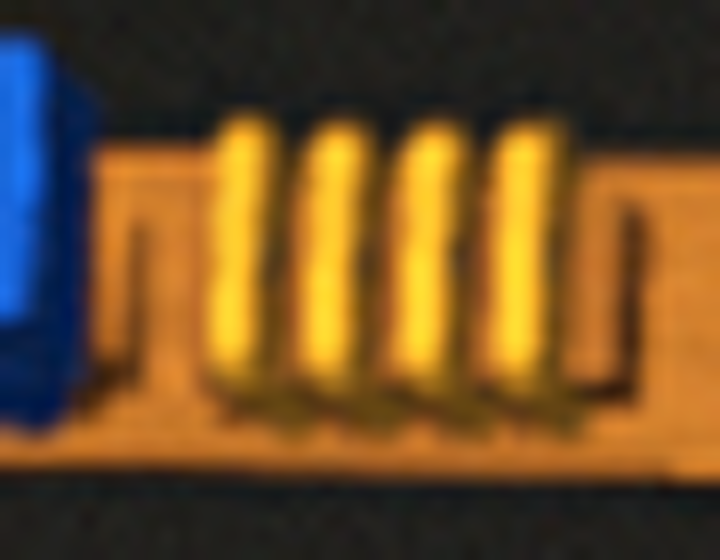

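```bash
cat >> h.py <<'E'
def H(x,y,o=(0.5431,-0.1427),a=86.9):
    a=np.radians(a); return np.array([o[0]+x*np.cos(a)-y*np.sin(a),o[1]+x*np.sin(a)+y*np.cos(a)])
def K(x,y,o=(0.5616,0.2230),a=88.5): return H(x,y,o,a)
def st():
    s=monitor.state(); print("t %.2f"%s["time"],"pos",np.round(s["tcp_pos"]*1000,1),"rpy",np.round(s["ee_rot"],2),"F",np.round(s["ft_force"],1),"M",np.round(s["moment"],2),"gap %.1f"%(s["finger_gap"]*1000)); return s
def need(tx,ty,tz,yaw,p=None,y0=None):
    s=monitor.state(); p=s["tcp_pos"] if p is None else np.array(p); y0=s["ee_rot"][2] if y0 is None else y0
    d=np.array([tx,ty,tz])-p; a=np.radians(y0)
    print("turn z",round(-(yaw-y0),2),"slide cm",np.round(100*np.array([np.cos(a)*d[0]+np.sin(a)*d[1],np.sin(a)*d[0]-np.cos(a)*d[1],-d[2]]),2))
def rows(tx,ty,tz,yaw,n=8,p=None,y0=None):
    s=monitor.state(); p=s["tcp_pos"] if p is None else np.array(p); y0=s["ee_rot"][2] if y0 is None else y0
    d=(np.array([tx,ty,tz])-p)/n
    for k in range(n):
        a=np.radians(y0+(yaw-y0)*k/n); print(np.round(100*np.array([np.cos(a)*d[0]+np.sin(a)*d[1],np.sin(a)*d[0]-np.cos(a)*d[1],-d[2]]),2).tolist(),end=",")
    print(" turn/row",round(-(yaw-y0)/n,2))
E
python3 - <<'E'
from h import *
st(); g=H(-.066,0);print(g)
rows(.43,-.33,.2,86.9)
E
```

```text
t 0.25 pos [ 233.4 -579.5  230.8] rpy [-179.94   -0.     21.93] F [0.2 0.1 0.1] M [-0.01  0.04  0.02] gap 85.7
[ 0.5395308  -0.20860342]
[3.44, -1.98, 0.38],[3.69, -1.47, 0.38],[3.86, -0.93, 0.38],[3.95, -0.38, 0.38],[3.97, 0.18, 0.38],[3.9, 0.74, 0.38],[3.76, 1.29, 0.38],[3.54, 1.8, 0.38], turn/row -8.12
```

Call:
move_arm(dr=[[0,0,-8.12],[0,0,-8.12],[0,0,-8.12],[0,0,-8.12],[0,0,-8.12],[0,0,-8.12],[0,0,-8.12],[0,0,-8.12]], slide=[[3.44,-1.98,0.38],[3.69,-1.47,0.38],[3.86,-0.93,0.38],[3.95,-0.38,0.38],[3.97,0.18,0.38],[3.9,0.74,0.38],[3.76,1.29,0.38],[3.54,1.8,0.38]], fingers=[0,0,0,0,0,0,0,0])

```text
time: 1.05
tcp_pos: [0.4307, -0.3288, 0.2009]
ee_rot: [180.0, 0.0, 87.2]
ft_force: [-0.6, -0.6, -0.0]
finger_gap: -0.0002
```

```bash
python3 - <<'E'
from h import *
st(); need(.5392,-.2136,.046,86.9)
E
```

```text
t 1.05 pos [ 430.7 -328.8  200.9] rpy [1.7999e+02 1.0000e-02 8.7220e+01] F [-0.6 -0.6 -0. ] M [ 0.04  0.02 -0.03] gap -0.2
turn z 0.32 slide cm [12.03 10.28 15.49]
```

Call:
move_arm(dr=[[0,0,0.3],[0,0,0],[0,0,0],[0,0,0],[0,0,0],[0,0,0],[0,0,0],[0,0,0]], slide=[[3.0,2.57,1.9],[3.0,2.57,1.9],[3.0,2.57,1.9],[3.03,2.57,1.9],[0,0,2.6],[0,0,2.6],[0,0,2.6],[0,0,0]], fingers=[0,0,0,0,0,0,0,0])

```text
time: 1.85
tcp_pos: [0.5369, -0.2151, 0.0431]
ee_rot: [-179.6, -0.1, 86.6]
ft_force: [-0.4, 0.4, 0.2]
finger_gap: -0.0
```

```bash
python3 - <<'E'
from h import *
st(); S=snapshot("scene"); T=snapshot("top"); big(S,"p1.png",170,185,280,245,7); big(T,"p2.png",215,145,325,210,7)
E
```

```text
t 1.85 pos [ 536.9 -215.1   43.1] rpy [-1.7962e+02 -1.3000e-01  8.6600e+01] F [-0.4  0.4  0.2] M [-0.03  0.03  0.02] gap -0.0
```

View pics/p1.png

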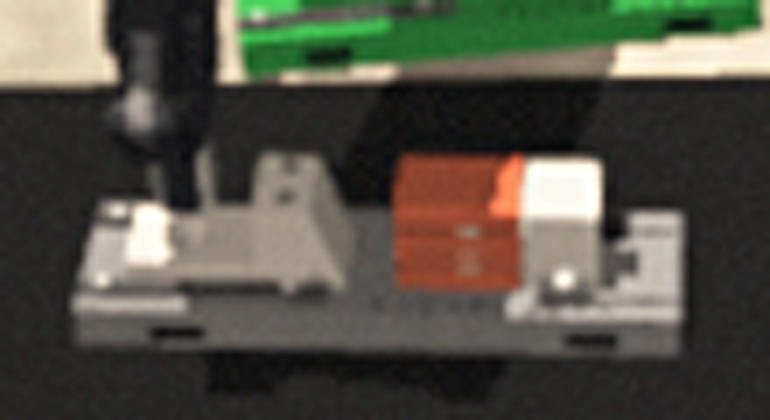

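Call:
move_arm(dr=[[0,0,-0.3],[0,0,0],[0,0,0],[0,0,0],[0,0,0],[0,0,0],[0,0,0],[0,0,0]], slide=[[0.5,0.2,0],[0.5,0,0],[0.4,0,0],[0.3,0,0],[0.2,0,0],[0.2,0,0],[0.1,0,0],[0,0,0]], fingers=[0,0,0,0,0,0,0,0])

```text
time: 2.75
tcp_pos: [0.543, -0.1946, 0.0472]
ee_rot: [180.0, 0.0, 86.9]
ft_force: [0.7, -2.4, 0.7]
finger_gap: -0.0001
```

```bash
python3 - <<'E'
from h import *
st()
E
```

```text
t 2.75 pos [ 543.  -194.6   47.2] rpy [1.7996e+02 3.0000e-02 8.6870e+01] F [ 0.7 -2.4  0.7] M [-0.59 -0.08 -0.02] gap -0.1
```

Call:
move_arm(dr=[[0,0,0],[0,0,0],[0,0,0],[0,0,0],[0,0,0],[0,0,0],[0,0,0],[0,0,0]], slide=[[0.1,0.1,0],[0.1,0.1,0],[0.1,0,0],[0.1,0,0],[0.1,0,0],[0.1,0,0],[0.1,0,0],[0,0,0]], fingers=[0,0,0,0,0,0,0,0])

```text
time: 3.55
tcp_pos: [0.5446, -0.1889, 0.0465]
ee_rot: [-180.0, 0.1, 86.8]
ft_force: [-1.8, -7.4, -2.7]
finger_gap: 0.0002
```

```bash
python3 - <<'E'
from h import *
st()
E
```

```text
t 3.55 pos [ 544.6 -188.9   46.5] rpy [-1.7996e+02  1.0000e-01  8.6810e+01] F [-1.8 -7.4 -2.7] M [-1.61  0.36 -0.02] gap 0.2
```

Call:
move_arm(dr=[[0,0,0],[0,0,0],[0,0,0],[0,0,0],[0,0,0],[0,0,0],[0,0,0],[0,0,0]], slide=[[0.1,0,0],[0.1,0,0],[0.1,0,0],[0.1,0,0],[0,0,0],[0,0,0],[0,0,0],[0,0,0]], fingers=[0,0,0,0,0,0,0,0])

```text
time: 4.35
tcp_pos: [0.5445, -0.1889, 0.0466]
ee_rot: [180.0, 0.3, 86.6]
ft_force: [-0.5, -16.4, -4.2]
finger_gap: 0.0
```

```bash
python3 - <<'E'
from h import *
st()
E
```

```text
t 4.35 pos [ 544.5 -188.9   46.6] rpy [180.     0.31  86.61] F [ -0.5 -16.4  -4.2] M [-3.6   0.25  0.05] gap 0.0
```

Call:
move_arm(dr=[[0,0,0],[0,0,0],[0,0,0],[0,0,0],[0,0,0],[0,0,0],[0,0,0],[0,0,0]], slide=[[-0.8,0,0],[-0.6,0,-1.0],[0,0,-3],[0,0,-4],[0,0,-4],[0,-4,-2],[0,-4,0],[0,-4,0]], fingers=[0,0,0,0,0,5,5,5])

```text
time: 5.15
tcp_pos: [0.4248, -0.1895, 0.1884]
ee_rot: [179.8, 0.0, 87.0]
ft_force: [-0.6, -1.3, 0.4]
finger_gap: 0.0431
```

```bash
python3 - <<'E'
from h import *
st(); S=snapshot("scene"); T=snapshot("top"); big(S,"p3.png",170,185,280,245,7); big(T,"p4.png",215,145,325,210,7)
cv2.imwrite("/tmp/top1.png",T["img"][:,:,::-1]);cv2.imwrite("/tmp/scene1.png",S["img"][:,:,::-1])
g=K(-.085,0);print(g);rows(g[0],g[1],.15,86.9)
E
```

```text
t 5.15 pos [ 424.8 -189.5  188.4] rpy [179.83   0.    87.03] F [-0.6 -1.3  0.4] M [-0.05  0.01 -0.02] gap 43.1
[0.55937496 0.13802913]
[4.19, 1.5, 0.47],[4.19, 1.5, 0.47],[4.19, 1.5, 0.47],[4.19, 1.51, 0.47],[4.19, 1.51, 0.47],[4.19, 1.51, 0.47],[4.19, 1.51, 0.47],[4.19, 1.51, 0.47], turn/row -0.01
```

View pics/p3.png

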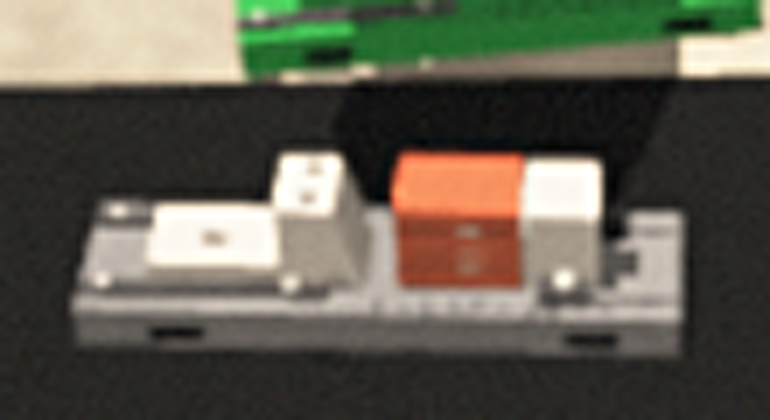

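View pics/p4.png

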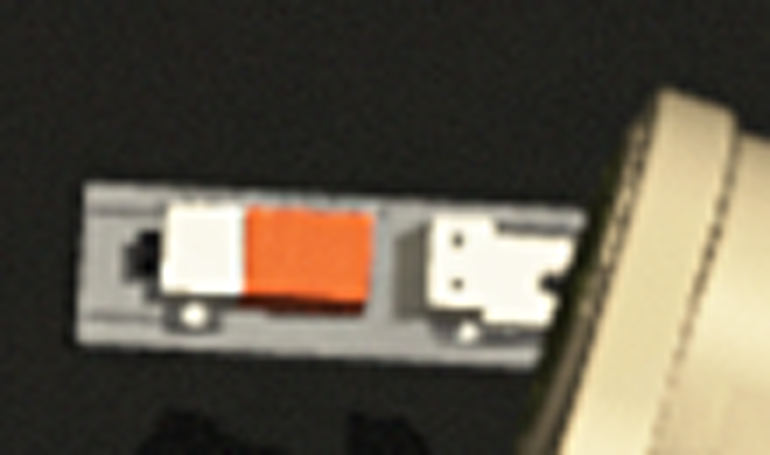

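Call:
move_arm(dr=[[0,0,0],[0,0,0],[0,0,0],[0,0,0],[0,0,0],[0,0,0],[0,0,0],[0,0,0]], slide=[[4.19,1.5,0.47],[4.19,1.5,0.47],[4.19,1.5,0.47],[4.19,1.51,0.47],[4.19,1.51,0.47],[4.19,1.51,0.47],[4.19,1.51,0.47],[4.19,1.51,0.47]], fingers=[5,5,5,5,5,5,5,5])

```text
time: 6.05
tcp_pos: [0.5641, 0.1406, 0.1501]
ee_rot: [179.9, -0.1, 87.0]
ft_force: [-0.6, -1.0, 0.4]
finger_gap: 0.0501
```

```bash
python3 - <<'E'
from h import *
np.set_printoptions(precision=4,suppress=True)
st(); T=snapshot("top"); big(T,"p5.png",215,145,325,210,7);S=snapshot("scene");big(S,"p6.png",310,170,410,240,7)
cv2.imwrite("/tmp/top2.png",T["img"][:,:,::-1])
print("hole scene",onz(S,170-.43+213/7,185-.43+237/7,.032))
g=K(-.085,0);need(g[0],g[1],.041,88.5)
E
```

```text
t 6.05 pos [564.1 140.6 150.1] rpy [179.94  -0.1   86.95] F [-0.6 -1.   0.4] M [-0.01  0.01  0.  ] gap 50.1
hole scene [ 0.5429 -0.2052  0.032 ]
turn z -1.01 slide cm [-0.9  -0.33 10.84]
```

View pics/p5.png

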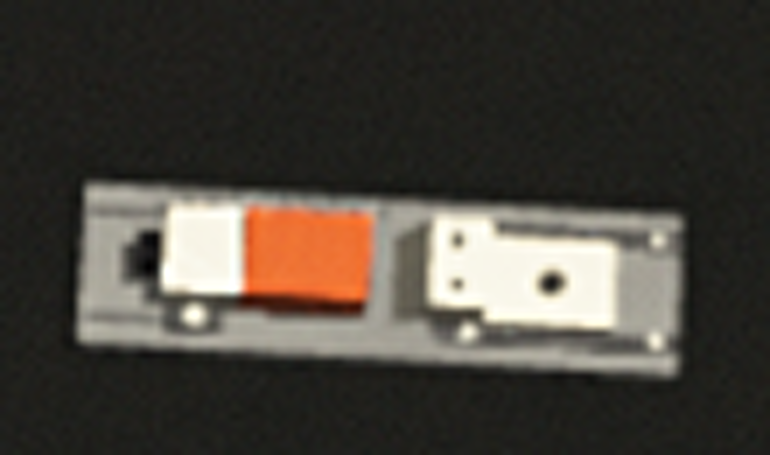

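View pics/p6.png

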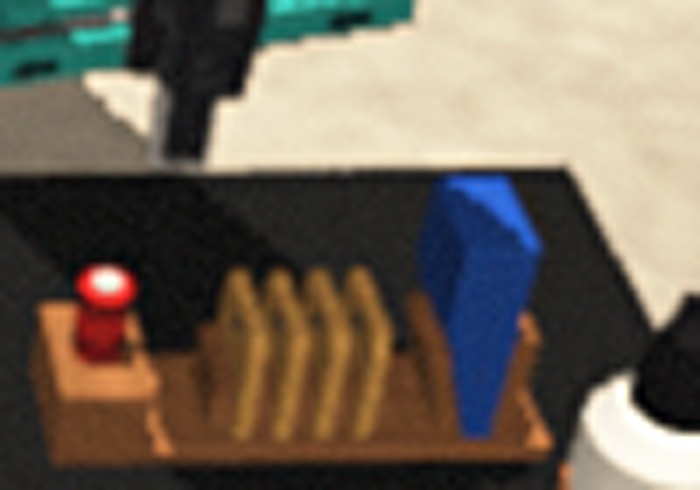

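Call:
move_arm(dr=[[0,0,-1.5],[0,0,0],[0,0,0],[0,0,0],[0,0,0],[0,0,0],[0,0,0],[0,0,0]], slide=[[0,0,2],[0,0,2],[0,0,1],[0,0,0],[0,0,0],[0,0,0],[0,0,0],[0,0,0]], fingers=[5,5,5,5,5,5,5,5])

```text
time: 6.95
tcp_pos: [0.5636, 0.1375, 0.1]
ee_rot: [179.9, -0.0, 88.4]
ft_force: [0.3, -0.6, -0.2]
finger_gap: 0.05
```

```bash
python3 - <<'E'
from h import *
np.set_printoptions(precision=4,suppress=True)
st();T=snapshot("top");st()
print("hole top",onz(T,215-.43+551/7,145-.43+283/7,.032))
g=K(-.085,0);need(g[0],g[1],.041,88.5)
E
```

```text
t 6.95 pos [563.6 137.5 100. ] rpy [179.94  -0.01  88.39] F [ 0.3 -0.6 -0.2] M [-0.04  0.03 -0.01] gap 50.0
t 7.00 pos [563.6 137.5  99.8] rpy [179.96  -0.01  88.39] F [-0.7  0.2 -0.1] M [ 0.01  0.01 -0.01] gap 49.9
hole top [ 0.5399 -0.2049  0.032 ]
turn z -0.11 slide cm [ 0.04 -0.42  5.88]
```

Call:
move_arm(dr=[[0,0,0],[0,0,0],[0,0,0],[0,0,0],[0,0,0],[0,0,0],[0,0,0],[0,0,0]], slide=[[0.04,-0.42,1],[0,0,2],[0,0,1.9],[0,0,1],[0,0,0],[0,0,0],[0,0,0],[0,0,0]], fingers=[5,5,5,5,5,4,3,2.6])

```text
time: 7.8
tcp_pos: [0.5597, 0.1382, 0.0413]
ee_rot: [179.9, -0.0, 88.4]
ft_force: [0.4, 0.2, 0.0]
finger_gap: 0.0259
```

```bash
python3 - <<'E'
from h import *
st();S=snapshot("scene");big(S,"p7.png",310,170,410,240,7)
E
```

```text
t 7.80 pos [559.7 138.2  41.3] rpy [ 1.7991e+02 -2.0000e-02  8.8400e+01] F [0.4 0.2 0. ] M [0.04 0.06 0.  ] gap 25.9
```

View pics/p7.png

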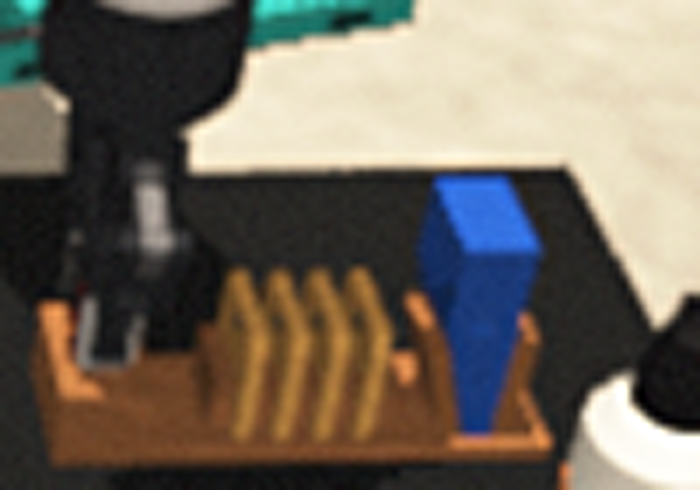

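Call:
move_arm(dr=[[0,0,0],[0,0,0],[0,0,0],[0,0,0],[0,0,0],[0,0,0],[0,0,0],[0,0,0]], slide=[[0,0,0],[0,0,0],[0,0,0],[0,0,0],[0,0,0],[0,0,0],[0,0,0],[0,0,0]], fingers=[2.2,1.5,1,1,1,1,1,1])

```text
time: 8.65
tcp_pos: [0.5609, 0.138, 0.0415]
ee_rot: [179.8, -0.0, 88.4]
ft_force: [5.3, 0.1, 5.0]
finger_gap: 0.0192
```

```bash
python3 - <<'E'
from h import *
st()
E
```

```text
t 8.65 pos [560.9 138.   41.5] rpy [ 1.7979e+02 -4.0000e-02  8.8360e+01] F [5.3 0.1 5. ] M [-0.06 -1.2   0.  ] gap 19.2
```

Call:
move_arm(dr=[[0,0,0],[0,0,0],[0,0,0],[0,0,0],[0,0,0],[0,0,0],[0,0,1.5],[0,0,0]], slide=[[0,0,-1],[0,0,-2.5],[0,0,-2.5],[0,0,-2],[-4,0,0],[-4.5,0,0],[-4.5,0,0],[-4.5,0,0]], fingers=[1,1,1,1,1,1,1,1])

```text
time: 9.45
tcp_pos: [0.5518, -0.0383, 0.1198]
ee_rot: [-179.9, -0.0, 86.9]
ft_force: [1.1, -0.9, 0.4]
finger_gap: 0.0197
```

```bash
python3 - <<'E'
from h import *
st();need(.542,-.2047,.10,86.9)
E
```

```text
t 9.45 pos [551.8 -38.3 119.8] rpy [-1.7989e+02 -1.0000e-02  8.6880e+01] F [ 1.1 -0.9  0.4] M [-0.02 -0.07  0.02] gap 19.7
turn z -0.02 slide cm [-16.67  -0.07   1.98]
```

Call:
move_arm(dr=[[0,0,0],[0,0,0],[0,0,0],[0,0,0],[0,0,0],[0,0,0],[0,0,0],[0,0,0]], slide=[[-4.2,0,0],[-4.2,0,0],[-4.2,0,0],[-3.8,0,0],[0,0,2],[0,0,2],[0,0,0],[0,0,0]], fingers=[1,1,1,1,1,1,1,1])

```text
time: 10.25
tcp_pos: [0.5435, -0.1999, 0.08]
ee_rot: [-179.9, -0.1, 86.9]
ft_force: [-0.5, 1.2, -0.6]
finger_gap: 0.0193
```

```bash
python3 - <<'E'
from h import *
st();need(.542,-.2047,.08,86.9)
S=snapshot("scene");big(S,"p8.png",170,185,260,245,8)
T=snapshot("top");big(T,"p9.png",215,145,325,210,7)
for nm,X in(("tip",(.542,-.2047,.046)),("hole",(.5419,-.2047,.032))): print(nm,proj(S,X),(proj(S,X)-[170-.43,185-.43])*8)
E
```

```text
t 10.25 pos [ 543.5 -199.9   80. ] rpy [-1.7989e+02 -6.0000e-02  8.6930e+01] F [-0.5  1.2 -0.6] M [-0.02 -0.06  0.05] gap 19.3
turn z 0.03 slide cm [-0.48 -0.13  0.  ]
tip [199.79577616 214.40963851] [241.80620926 238.71710808]
hole [200.22560095 218.17780827] [245.24480761 268.86246614]
```

View pics/p8.png

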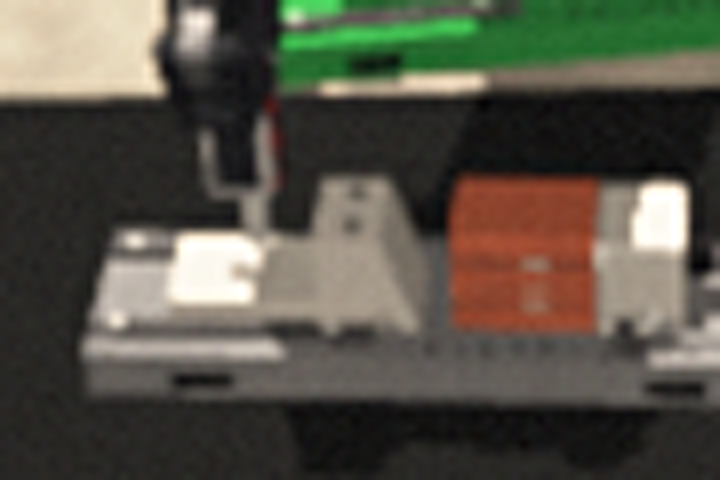

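View pics/p9.png

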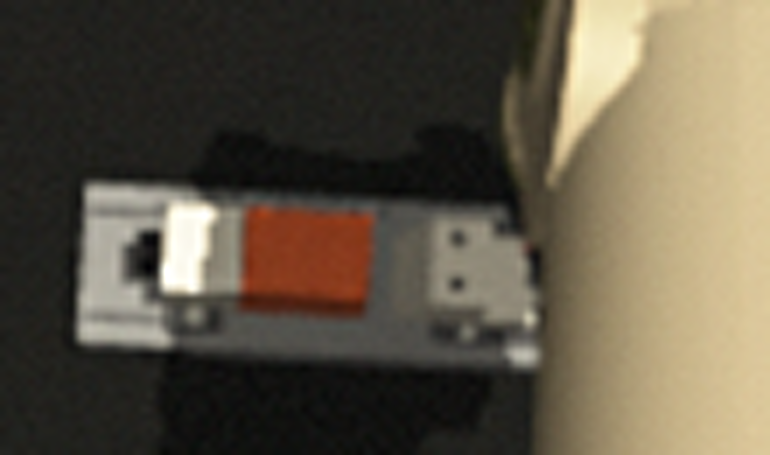

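```bash
python3 - <<'E'
from h import *
np.set_printoptions(precision=4,suppress=True)
st();S=snapshot("scene")
c=lambda a,b:(170-.43+a/8,185-.43+b/8)
print("tip",onz(S,*c(257,232),.0457),"shank top",onz(S,*c(257,195),.070))
print("finger lowest mid",onz(S,*c(237,188),.08), onz(S,*c(237,188),.082))
print("finger edges",onz(S,*c(204,180),.08),onz(S,*c(272,180),.08))
cv2.imwrite("pics/p10.png",cv2.resize(S["img"][185:225,185:215,::-1],(600,800),interpolation=cv2.INTER_CUBIC)[:600])
E
```

```text
t 10.35 pos [ 544.7 -200.2   81.3] rpy [179.95   0.    86.94] F [ 0.  -0.2 -0.1] M [ 0.03  0.   -0.05] gap 19.7
tip [ 0.5382 -0.1998  0.0457] shank top [ 0.5473 -0.197   0.07  ]
finger lowest mid [ 0.5555 -0.2023  0.08  ] [ 0.5579 -0.2019  0.082 ]
finger edges [ 0.5509 -0.2138  0.08  ] [ 0.5515 -0.1908  0.08  ]
```

View pics/p10.png

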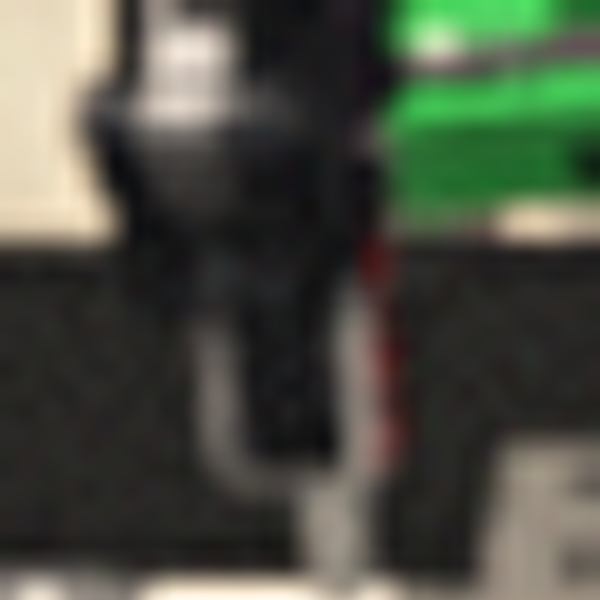

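Call:
move_arm(dr=[[0,0,0],[0,0,0],[0,0,0],[0,0,0],[0,0,0],[0,0,0],[0,0,0],[0,0,0]], slide=[[-0.69,-0.13,0.5],[0,0,0.5],[0,0,0.2],[0,0,0.2],[0,0,0.2],[0,0,0.2],[0,0,0.2],[0,0,0]], fingers=[1,1,1,1,1,1,1,1])

```text
time: 11.2
tcp_pos: [0.542, -0.2065, 0.0596]
ee_rot: [-179.9, -0.1, 86.9]
ft_force: [-1.7, 3.9, -2.0]
finger_gap: 0.0193
```

```bash
python3 - <<'E'
from h import *
st();S=snapshot("scene");big(S,"p11.png",185,195,245,240,12)
E
```

```text
t 11.20 pos [ 542.  -206.5   59.6] rpy [-1.7992e+02 -7.0000e-02  8.6940e+01] F [-1.7  3.9 -2. ] M [0.79 0.5  0.04] gap 19.3
```

View pics/p11.png

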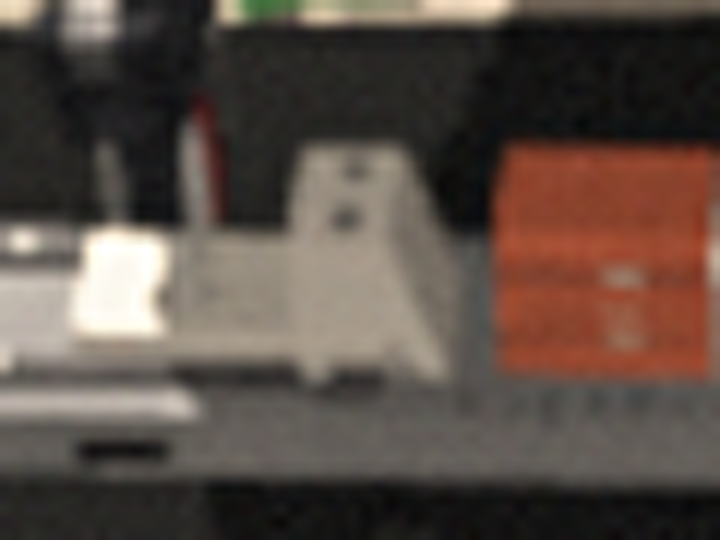

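Call:
move_arm(dr=[[0,0,0],[0,0,0],[0,0,0],[0,0,0],[0,0,0],[0,0,0],[0,0,0],[0,0,0]], slide=[[0.1,-0.05,0.2],[0.05,0,0.2],[0,0,0.2],[0,0,0.2],[0,0,0.2],[0,0,0.2],[0,0,0],[0,0,0]], fingers=[1,1,1,1,1,1,1,1])

```text
time: 12.05
tcp_pos: [0.542, -0.206, 0.048]
ee_rot: [-180.0, -0.0, 86.9]
ft_force: [-2.1, 1.0, -2.0]
finger_gap: 0.0194
```

```bash
python3 - <<'E'
from h import *
st()
E
```

```text
t 12.05 pos [ 542. -206.   48.] rpy [-1.7999e+02 -1.0000e-02  8.6890e+01] F [-2.1  1.  -2. ] M [0.24 0.38 0.08] gap 19.4
```

Call:
move_arm(dr=[[0,0,0],[0,0,0],[0,0,0],[0,0,0],[0,0,0],[0,0,0],[0,0,0],[0,0,0]], slide=[[0.03,-0.07,0.2],[0,0,0.2],[0,0,0.2],[0,0,0.2],[0,0,0.2],[0,0,0.1],[0,0,0.1],[0,0,0]], fingers=[1,1,1,1,1,1,1,1])

```text
time: 12.85
tcp_pos: [0.5416, -0.2057, 0.0374]
ee_rot: [180.0, 0.0, 86.9]
ft_force: [-4.7, 0.6, 9.4]
finger_gap: 0.0191
```

```bash
python3 - <<'E'
from h import *
st();S=snapshot("scene");big(S,"p12.png",185,195,245,240,12)
E
```

```text
t 12.85 pos [ 541.6 -205.7   37.4] rpy [1.7998e+02 3.0000e-02 8.6890e+01] F [-4.7  0.6  9.4] M [ 0.23  1.1  -0.03] gap 19.1
```

View pics/p12.png

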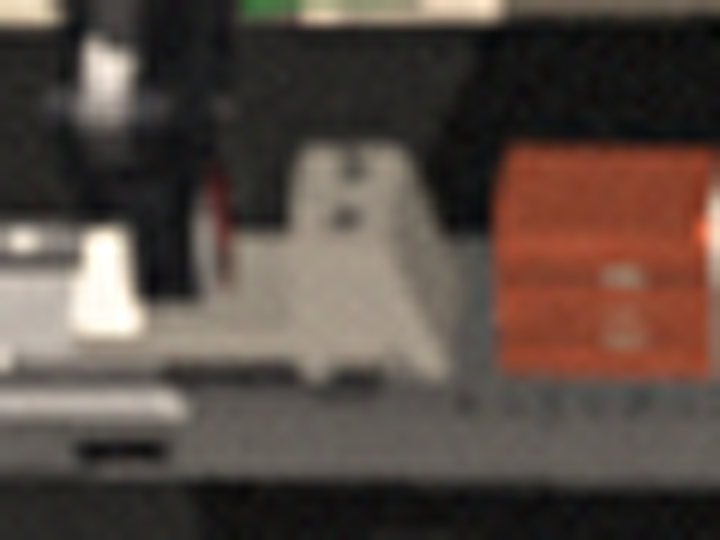

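Call:
move_arm(dr=[[0,0,0],[0,0,0],[0,0,0],[0,0,0],[0,0,0],[0,0,0],[0,0,0],[0,0,0]], slide=[[0,0,0.2],[0,0,0],[0,0,0],[0,0,0],[0,0,-0.5],[0,0,-2],[0,0,-3],[0,0,-3]], fingers=[1,1,4,4.5,4.5,5,6,6])

```text
time: 13.7
tcp_pos: [0.541, -0.2054, 0.1199]
ee_rot: [-179.9, -0.0, 86.9]
ft_force: [0.8, -0.7, -0.3]
finger_gap: 0.0598
```

```bash
python3 - <<'E'
from h import *
st();g=K(-.028,0,o=(.5636,.2240),a=88.5);print(g); rows(g[0],g[1],.13,88.5,n=10)
E
```

```text
t 13.70 pos [ 541.  -205.4  119.9] rpy [-1.7994e+02 -5.0000e-02  8.6910e+01] F [ 0.8 -0.7 -0.3] M [ 0.01 -0.01  0.02] gap 59.8
[0.56286705 0.19600959]
[4.02, 0.0, -0.1],[4.02, 0.01, -0.1],[4.02, 0.02, -0.1],[4.02, 0.03, -0.1],[4.02, 0.05, -0.1],[4.02, 0.06, -0.1],[4.02, 0.07, -0.1],[4.02, 0.08, -0.1],[4.02, 0.09, -0.1],[4.02, 0.1, -0.1], turn/row -0.16
```

Call:
move_arm(dr=[[0,0,-0.2],[0,0,-0.2],[0,0,-0.2],[0,0,-0.2],[0,0,-0.2],[0,0,-0.2],[0,0,-0.2],[0,0,-0.2]], slide=[[4.9,0,-0.2],[4.9,0.02,0],[4.9,0.04,0],[4.9,0.06,0],[4.9,0.08,0],[4.9,0.1,0],[4.9,0.12,0],[4.9,0.14,0]], fingers=[7,7,7,7,7,7,7,7])

```text
time: 14.5
tcp_pos: [0.5634, 0.1876, 0.1216]
ee_rot: [180.0, -0.0, 88.5]
ft_force: [1.3, -0.0, 0.2]
finger_gap: 0.0701
```

```bash
python3 - <<'E'
from h import *
st();need(.5630,.1955,.07,88.5)
T=snapshot("top");big(T,"p13.png",215,145,325,210,7)
S=snapshot("scene");big(S,"p14.png",175,190,275,245,7)
E
```

```text
t 14.50 pos [563.4 187.6 121.6] rpy [179.98  -0.    88.48] F [ 1.3 -0.   0.2] M [-0.03 -0.04 -0.01] gap 70.1
turn z -0.02 slide cm [ 0.79 -0.06  5.16]
```

View pics/p13.png

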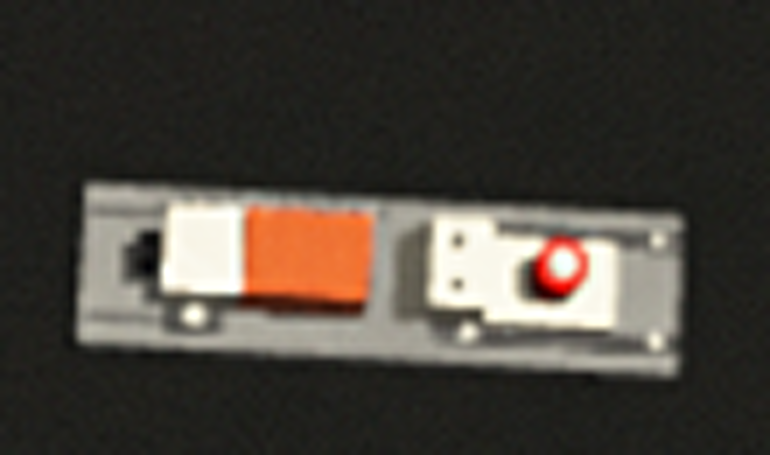

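View pics/p14.png

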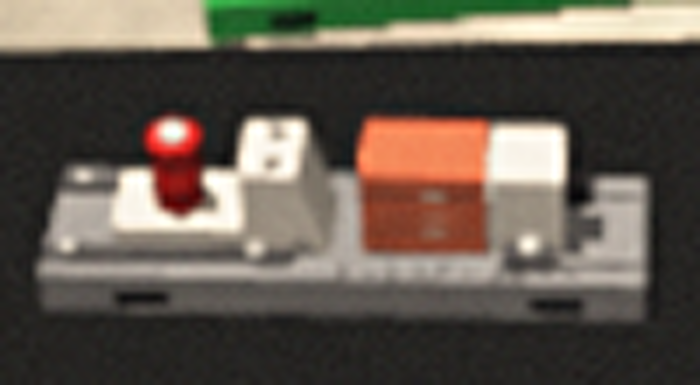

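```bash
python3 - <<'E'
from h import *
np.set_printoptions(precision=4,suppress=True)
T=snapshot("top")
c=lambda a,b:(215-.43+a/7,145-.43+b/7)
a=np.mean([onz(T,*c(372,214),.062),onz(T,*c(365,300),.062)],0);b=np.mean([onz(T,*c(434,216),.06),onz(T,*c(428,305),.06)],0)
print(a,b,"top gap",a[1]-b[1]-.012)
# profile along block/stop row in red/green channel for subpixel edges
L=T["img"].astype(float).mean(2)
for r in(179,181,183,185): print(r,np.round(L[r,262:282]).astype(int))
R=T["img"].astype(float)[:,:,0]
for r in(179,183): print(r,np.round(R[r,262:282]).astype(int))
E
```

```text
[ 0.5442 -0.1301  0.062 ] [ 0.5432 -0.1546  0.06  ] top gap 0.012477341720836792
179 [136 136 138 134 135 142 158 158 160 139 105  95  94  82 142 240 251 200
 119 209]
181 [137 139 138 136 134 143 158 163 162 125  95  98  95  93 165 242 249 247
 246 246]
183 [140 138 138 136 134 142 153 164 163 123  97  93  94  94 169 242 249 247
 245 246]
185 [138 140 138 137 136 132 145 162 164 129  95  94  90  94 181 245 249 194
 125 222]
179 [239 240 241 240 240 235 194 161 165 147 113 103 101  90 153 249 255 213
 128 221]
183 [242 241 241 241 242 219 174 167 167 130 105 100 100 101 182 251 254 252
 251 251]
```

Call:
move_arm(dr=[[0,0,0],[0,0,0],[0,0,0],[0,0,0],[0,0,0],[0,0,0],[0,0,0],[0,0,0]], slide=[[0.79,-0.06,1],[0,0,2],[0,0,1.2],[0,0,0],[0,0,0],[0,0,0],[0,0,0],[0,0,0]], fingers=[7,7,7,7,7,7,7,7])

```text
time: 15.45
tcp_pos: [0.5634, 0.1938, 0.08]
ee_rot: [179.9, -0.0, 88.5]
ft_force: [0.3, -0.3, -0.5]
finger_gap: 0.07
```

```bash
python3 - <<'E'
from h import *
st();S=snapshot("scene");big(S,"p15.png",320,180,400,240,10)
need(.5630,.1955,.02,88.5)
E
```

```text
t 15.45 pos [563.4 193.8  80. ] rpy [ 1.7994e+02 -2.0000e-02  8.8480e+01] F [ 0.3 -0.3 -0.5] M [-0.03 -0.03 -0.  ] gap 70.0
turn z -0.01 slide cm [ 0.17 -0.04  5.99]
```

View pics/p15.png

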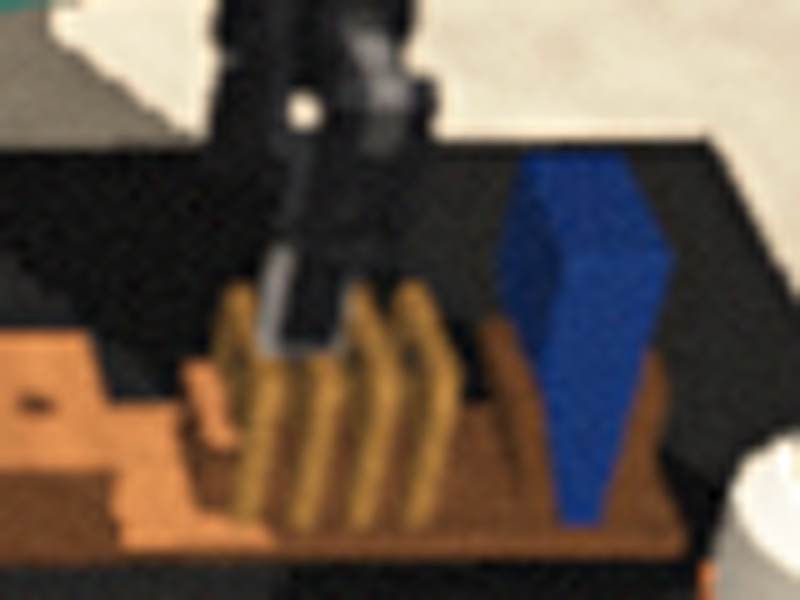

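```bash
python3 - <<'E'
from h import *
np.set_printoptions(precision=4,suppress=True)
S=snapshot("scene")
c=lambda a,b:(320-.45+a/10,180-.45+b/10)
for p in((262,370),(325,370),(387,380),(447,380)): print("plate front edge z.052",onz(S,*c(*p),.052))
for p in((240,520),(300,525),(362,525),(418,525)): print("plate bottom z.010",onz(S,*c(*p),.010))
for p in((262,352),(343,352)):
  for z in(.082,.087,.092): print("finger tip",z,onz(S,*c(*p),z))
E
```

```text
plate front edge z.052 [0.5685 0.1975 0.052 ]
plate front edge z.052 [0.5689 0.2148 0.052 ]
plate front edge z.052 [0.5735 0.2307 0.052 ]
plate front edge z.052 [0.574  0.2472 0.052 ]
plate bottom z.010 [0.5836 0.1945 0.01  ]
plate bottom z.010 [0.586  0.2107 0.01  ]
plate bottom z.010 [0.5865 0.2279 0.01  ]
plate bottom z.010 [0.5869 0.2435 0.01  ]
finger tip 0.082 [0.5956 0.1864 0.082 ]
finger tip 0.087 [0.6014 0.1843 0.087 ]
finger tip 0.092 [0.6072 0.1822 0.092 ]
finger tip 0.082 [0.5962 0.2078 0.082 ]
finger tip 0.087 [0.6019 0.2055 0.087 ]
finger tip 0.092 [0.6077 0.2032 0.092 ]
```

Call:
move_arm(dr=[[0,0,0],[0,0,0],[0,0,0],[0,0,0],[0,0,0],[0,0,0],[0,0,0],[0,0,0]], slide=[[0,0,1],[0,0,1],[0,0,0.6],[0,0,0.4],[0,0,0],[0,0,0],[0,0,0],[0,0,0]], fingers=[7,7,7,7,7,7,7,7])

```text
time: 16.35
tcp_pos: [0.5633, 0.1938, 0.0497]
ee_rot: [180.0, -0.0, 88.5]
ft_force: [-0.3, -0.8, 0.0]
finger_gap: 0.0698
```

```bash
python3 - <<'E'
from h import *
st();S=snapshot("scene");big(S,"p16.png",320,180,400,240,10)
E
```

```text
t 16.35 pos [563.3 193.8  49.7] rpy [ 1.7996e+02 -2.0000e-02  8.8490e+01] F [-0.3 -0.8  0. ] M [-0.01 -0.01 -0.03] gap 69.8
```

View pics/p16.png

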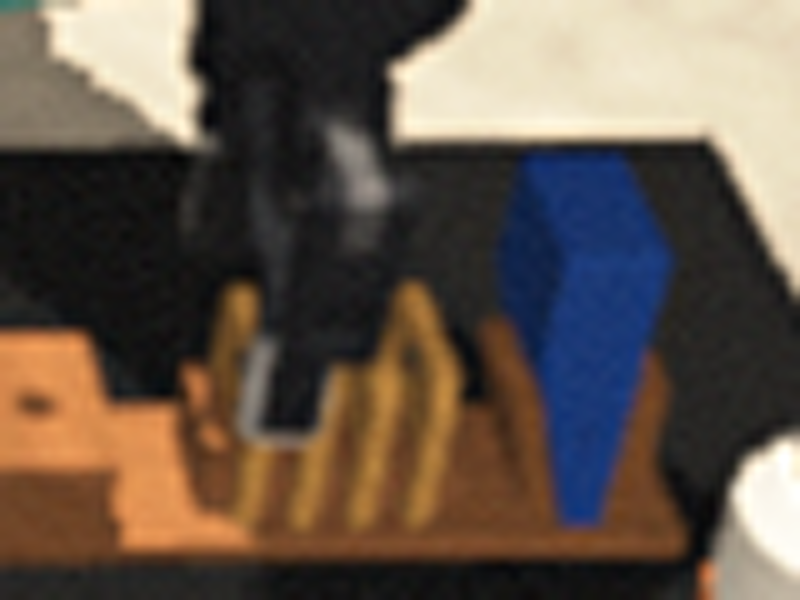

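Call:
move_arm(dr=[[0,0,0],[0,0,0],[0,0,0],[0,0,0],[0,0,0],[0,0,0],[0,0,0],[0,0,0]], slide=[[0,0,0.8],[0,0,1],[0,0,0.8],[0,0,0.4],[0,0,0],[0,0,0],[0,0,0],[0,0,0]], fingers=[7,7,7,7,6.5,6,5.5,5])

```text
time: 17.2
tcp_pos: [0.5633, 0.1938, 0.0198]
ee_rot: [180.0, -0.0, 88.5]
ft_force: [-0.2, 0.6, -0.1]
finger_gap: 0.0497
```

```bash
python3 - <<'E'
from h import *
st();S=snapshot("scene");big(S,"p17.png",320,180,400,240,10)
E
```

```text
t 17.20 pos [563.3 193.8  19.8] rpy [ 1.7996e+02 -2.0000e-02  8.8500e+01] F [-0.2  0.6 -0.1] M [ 0.01 -0.02 -0.04] gap 49.7
```

View pics/p17.png

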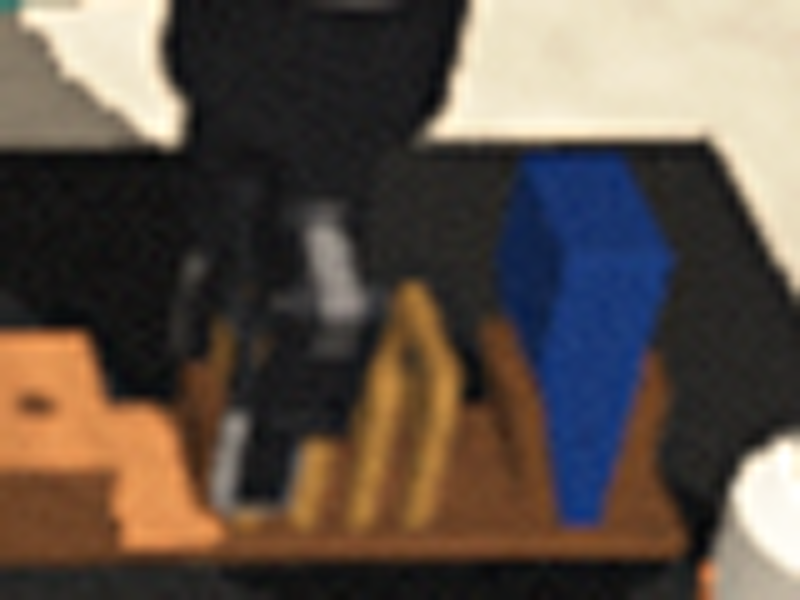

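Call:
move_arm(dr=[[0,0,0],[0,0,0],[0,0,0],[0,0,0],[0,0,0],[0,0,0],[0,0,0],[0,0,0]], slide=[[0,0,0],[0,0,0],[0,0,0],[0,0,0],[0,0,0],[0,0,0],[0,0,-0.5],[0,0,0]], fingers=[4.6,4,3.5,3.5,3.5,3.5,3.5,3.5])

```text
time: 18.05
tcp_pos: [0.5633, 0.1938, 0.0248]
ee_rot: [180.0, -0.0, 88.5]
ft_force: [0.4, -1.0, -1.6]
finger_gap: 0.0447
```

```bash
python3 - <<'E'
from h import *
st()
E
```

```text
t 18.05 pos [563.3 193.8  24.8] rpy [ 1.7997e+02 -1.0000e-02  8.8490e+01] F [ 0.4 -1.  -1.6] M [-0.02  0.06 -0.04] gap 44.7
```

Call:
move_arm(dr=[[0,0,0],[0,0,0],[0,0,0],[0,0,0],[0,0,0.4],[0,0,0.4],[0,0,0.4],[0,0,0.4]], slide=[[0,0,-1],[0,0,-2.5],[0,0,-3],[0,0,-3],[-3.5,0.1,-0.5],[-4.5,0.1,0],[-4.5,0.1,0],[-4.5,0.1,0]], fingers=[3.5,3.5,3.5,3.5,3.5,3.5,3.5,3.5])

```text
time: 18.85
tcp_pos: [0.5605, 0.0221, 0.1251]
ee_rot: [180.0, 0.0, 86.9]
ft_force: [-0.6, -0.8, -0.8]
finger_gap: 0.0449
```

```bash
python3 - <<'E'
from h import *
st();S=snapshot("scene");big(S,"p18.png",220,130,320,205,8)
need(.5446,-.134,.12,86.9)
E
```

```text
t 18.85 pos [560.5  22.1 125.1] rpy [179.96   0.    86.91] F [-0.6 -0.8 -0.8] M [ 0.01 -0.06 -0.07] gap 44.9
turn z -0.62 slide cm [-14.61  -0.66   0.44]
```

View pics/p18.png

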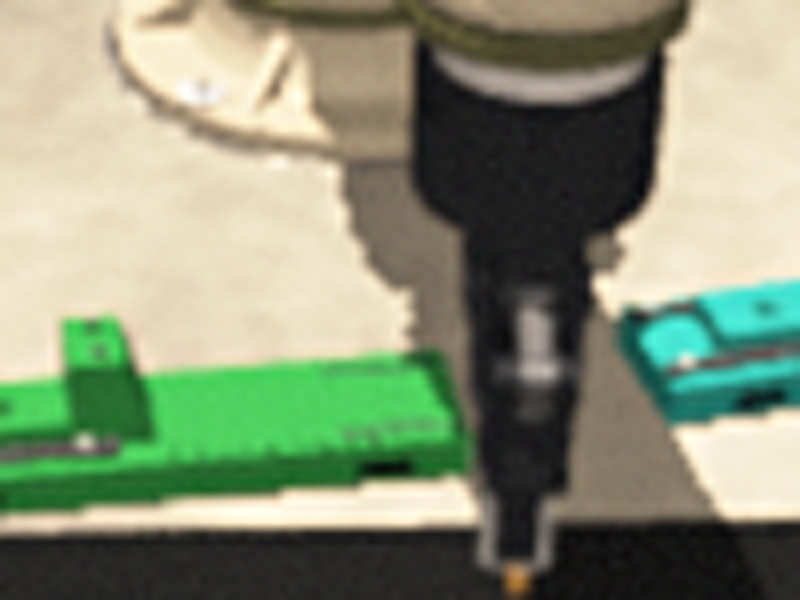

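Call:
move_arm(dr=[[0,0,0],[0,0,0],[0,0,0],[0,0,0],[0,0,0],[0,0,0],[0,0,0],[0,0,0]], slide=[[-4.0,-0.2,0],[-4.2,-0.2,0],[-4.0,-0.2,0],[-3.0,0,0],[0,0,1.0],[0,0,0],[0,0,0],[0,0,0]], fingers=[3.5,3.5,3.5,3.5,3.5,3.5,3.5,3.5])

```text
time: 19.7
tcp_pos: [0.5469, -0.1259, 0.1148]
ee_rot: [180.0, -0.0, 87.0]
ft_force: [-0.4, -0.2, -1.7]
finger_gap: 0.0447
```

```bash
python3 - <<'E'
from h import *
st();S=snapshot("scene");big(S,"p19.png",190,160,260,240,8)
need(.545,-.133,.085,86.9)
E
```

```text
t 19.70 pos [ 546.9 -125.9  114.8] rpy [ 1.7997e+02 -4.0000e-02  8.7050e+01] F [-0.4 -0.2 -1.7] M [ 0.    0.   -0.01] gap 44.7
turn z 0.14 slide cm [-0.69 -0.16  2.98]
```

View pics/p19.png

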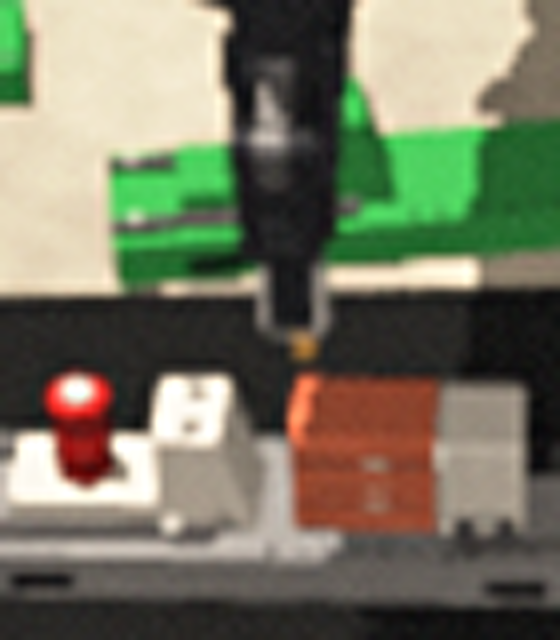

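```bash
python3 - <<'E'
from h import *
np.set_printoptions(precision=4,suppress=True)
S=snapshot("scene")
big(S,"p20.png",190,195,240,235,16)
c=lambda a,b:(190-.44+a/8,160-.44+b/8)
print("plate",onz(S,*c(303,350),.103),"finger",onz(S,*c(294,330),.12))
for p,z in(((296,525),.02),((296,448),.062),((290,444),.062),((245,520),.02),((243,382),.06)): print(p,onz(S,*c(*p),z))
E
```

```text
plate [ 0.5656 -0.125   0.103 ] finger [ 0.5763 -0.1269  0.12  ]
(296, 525) [ 0.5598 -0.1308  0.02  ]
(296, 448) [ 0.5674 -0.1289  0.062 ]
(290, 444) [ 0.5653 -0.131   0.062 ]
(245, 520) [ 0.5567 -0.1487  0.02  ]
(243, 382) [ 0.5294 -0.1485  0.06  ]
```

View pics/p20.png

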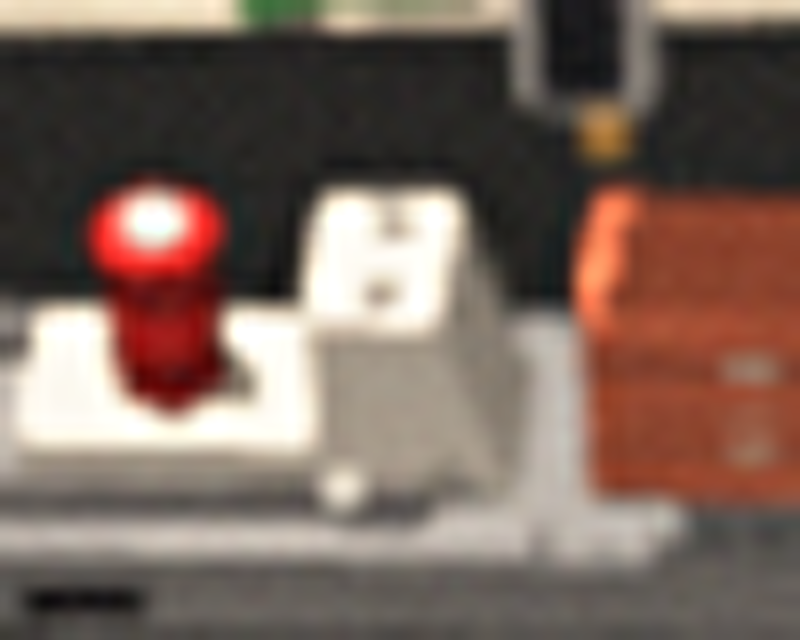

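Call:
move_arm(dr=[[0,0,0.15],[0,0,0],[0,0,0],[0,0,0],[0,0,0],[0,0,0],[0,0,0],[0,0,0]], slide=[[-0.8,-0.15,0],[-0.45,0,1],[0,0,1.5],[0,0,1.0],[0,0,0.2],[0,0,0],[0,0,0],[0,0,0]], fingers=[3.5,3.5,3.5,3.5,3.5,3.5,3.5,3.5])

```text
time: 20.6
tcp_pos: [0.5447, -0.1401, 0.0779]
ee_rot: [179.9, 0.0, 86.8]
ft_force: [0.4, -0.2, -1.8]
finger_gap: 0.0449
```

```bash
python3 - <<'E'
from h import *
st();S=snapshot("scene");big(S,"p21.png",190,195,240,235,16)
E
```

```text
t 20.60 pos [ 544.7 -140.1   77.9] rpy [179.95   0.    86.75] F [ 0.4 -0.2 -1.8] M [-0.01  0.04  0.02] gap 44.9
```

View pics/p21.png

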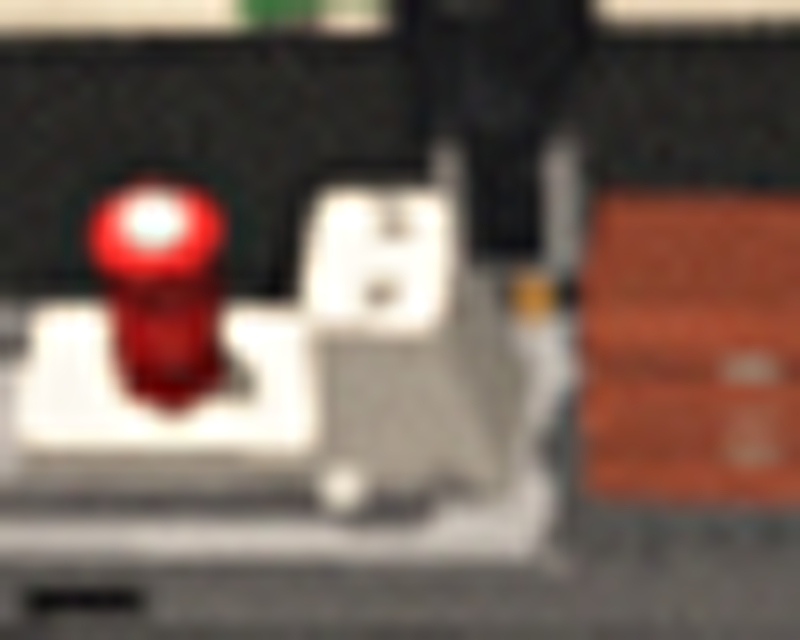

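Call:
move_arm(dr=[[0,0,0],[0,0,0],[0,0,0],[0,0,0],[0,0,0],[0,0,0],[0,0,0],[0,0,0]], slide=[[0.15,0,0.4],[0,0,0.6],[0,0,0.6],[0,0,0.6],[0,0,0.6],[0,0,0.6],[0,0,0.6],[0,0,0]], fingers=[3.5,3.5,3.5,3.5,3.5,3.5,3.5,3.5])

```text
time: 21.45
tcp_pos: [0.5437, -0.1385, 0.0362]
ee_rot: [-179.9, -0.0, 86.7]
ft_force: [-1.3, -1.0, -1.1]
finger_gap: 0.0448
```

```bash
python3 - <<'E'
from h import *
st();S=snapshot("scene");big(S,"p22.png",190,195,240,235,16)
E
```

```text
t 21.45 pos [ 543.7 -138.5   36.2] rpy [-1.7991e+02 -3.0000e-02  8.6750e+01] F [-1.3 -1.  -1.1] M [ 0.02 -0.01 -0.03] gap 44.8
```

View pics/p22.png

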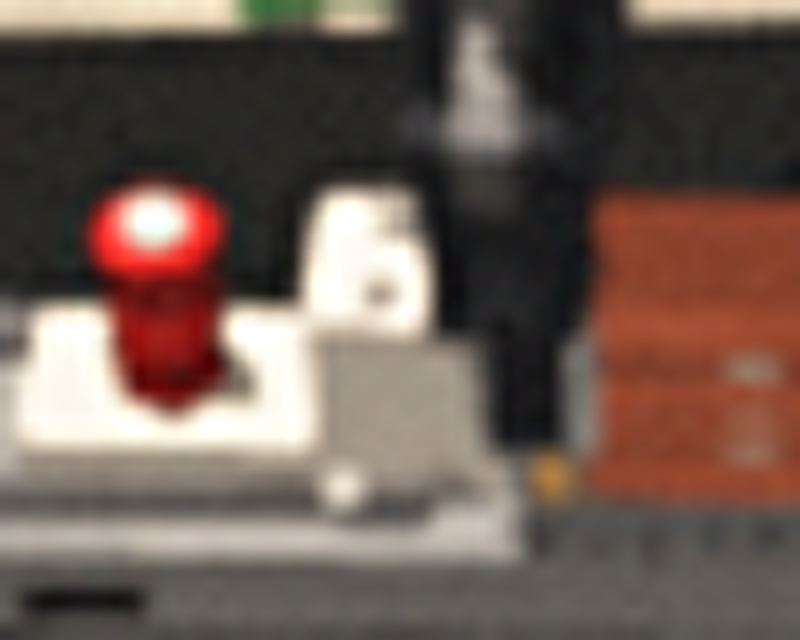

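Call:
move_arm(dr=[[0,0,0.1],[0,0,0],[0,0,0],[0,0,0],[0,0,0],[0,0,0],[0,0,0],[0,0,0]], slide=[[-0.1,0.1,0],[-0.1,0,0],[-0.1,0,0],[-0.1,0,0],[-0.1,0,0],[-0.1,0,0],[0,0,0],[0,0,0]], fingers=[3.5,3.5,3.5,3.5,3.5,3.5,3.5,3.5])

```text
time: 22.3
tcp_pos: [0.5452, -0.1441, 0.0374]
ee_rot: [180.0, -0.0, 86.7]
ft_force: [0.4, 2.4, -0.7]
finger_gap: 0.0448
```

```bash
python3 - <<'E'
from h import *
st()
E
```

```text
t 22.30 pos [ 545.2 -144.1   37.4] rpy [ 1.7999e+02 -3.0000e-02  8.6680e+01] F [ 0.4  2.4 -0.7] M [ 0.65 -0.03 -0.05] gap 44.8
```

Call:
move_arm(dr=[[0,0,0],[0,0,0],[0,0,0],[0,0,0],[0,0,0],[0,0,0],[0,0,0],[0,0,0]], slide=[[0.2,0,0],[0.2,0,0],[0.1,0,0],[0.1,0,0],[0.1,0,0],[0.1,0,0],[0.1,0,0],[0,0,0]], fingers=[3.5,3.5,3.5,3.5,3.5,3.5,3.5,3.5])

```text
time: 23.1
tcp_pos: [0.5456, -0.136, 0.0373]
ee_rot: [180.0, 0.0, 86.6]
ft_force: [-0.9, -0.5, -2.1]
finger_gap: 0.0446
```

```bash
python3 - <<'E'
from h import *
st()
E
```

```text
t 23.10 pos [ 545.6 -136.    37.3] rpy [1.7999e+02 2.0000e-02 8.6630e+01] F [-0.9 -0.5 -2.1] M [-0.18 -0.01  0.02] gap 44.6
```

Call:
move_arm(dr=[[0,0,0],[0,0,0],[0,0,0],[0,0,0],[0,0,0],[0,0,0],[0,0,0],[0,0,0]], slide=[[0.1,0,0],[0.1,0,0],[0.1,0,0],[0,0,0],[0,0,0],[0,0,0],[0,0,0],[0,0,0]], fingers=[3.5,3.5,3.5,3.5,3.5,3.5,3.5,3.5])

```text
time: 23.9
tcp_pos: [0.5455, -0.1358, 0.0374]
ee_rot: [180.0, 0.2, 86.5]
ft_force: [1.1, -8.2, -1.8]
finger_gap: 0.0445
```

```bash
python3 - <<'E'
from h import *
st()
E
```

```text
t 23.90 pos [ 545.5 -135.8   37.4] rpy [1.7998e+02 1.6000e-01 8.6470e+01] F [ 1.1 -8.2 -1.8] M [-1.82 -0.   -0.1 ] gap 44.5
```

Call:
move_arm(dr=[[0,0,-0.3],[0,0,0],[0,0,0],[0,0,0],[0,0,0],[0,0,0],[0,0,0],[0,0,0]], slide=[[-0.35,0,0],[0,0,0.2],[0,0,0.2],[0,0,0.1],[0,0,0.1],[0,0,0.1],[0,0,0.1],[0,0,0]], fingers=[3.5,3.5,3.5,3.5,3.5,3.5,3.5,3.5])

```text
time: 24.7
tcp_pos: [0.5456, -0.1361, 0.0317]
ee_rot: [180.0, 0.1, 87.0]
ft_force: [-12.4, 0.1, 25.2]
finger_gap: 0.0444
```

```bash
python3 - <<'E'
from h import *
st();S=snapshot("scene");big(S,"p23.png",190,195,240,235,16)
E
```

```text
t 24.70 pos [ 545.6 -136.1   31.7] rpy [1.7999e+02 7.0000e-02 8.6960e+01] F [-12.4   0.1  25.2] M [0.08 2.61 0.02] gap 44.4
```

View pics/p23.png

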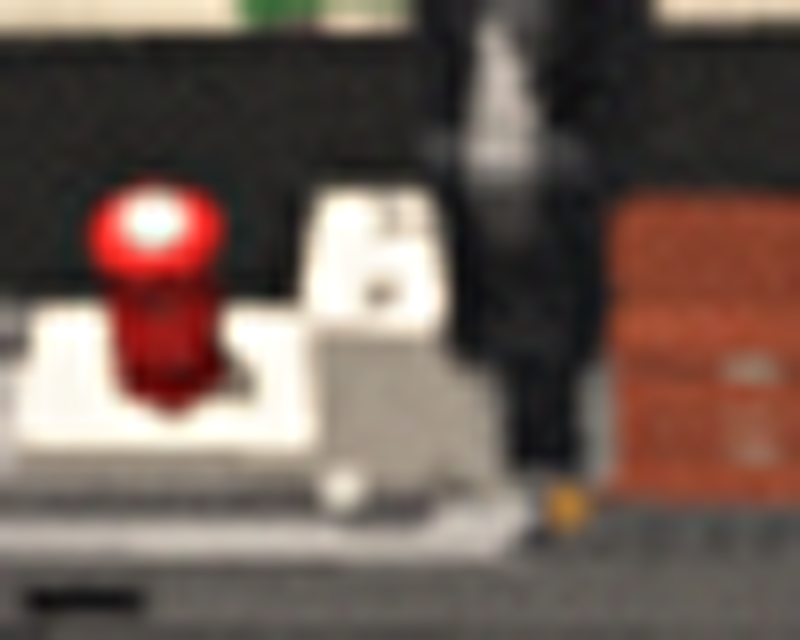

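Call:
move_arm(dr=[[0,0,0],[0,0,0],[0,0,0],[0,0,0],[0,0,0],[0,0,0],[0,0,0],[0,0,0]], slide=[[0,0,-0.2],[0,0,0],[0,0,0],[0,0,0],[0,0,0],[0,0,-1],[0,0,-2.5],[0,0,-3]], fingers=[3.5,3.5,4.5,5.5,6,6,6,6])

```text
time: 25.55
tcp_pos: [0.5448, -0.1358, 0.0965]
ee_rot: [-179.9, -0.1, 87.0]
ft_force: [0.2, 0.1, -1.1]
finger_gap: 0.0602
```

```bash
python3 - <<'E'
from h import *
st();S=snapshot("scene");big(S,"p24.png",190,185,250,235,13)
E
```

```text
t 25.55 pos [ 544.8 -135.8   96.5] rpy [-1.7987e+02 -6.0000e-02  8.6970e+01] F [ 0.2  0.1 -1.1] M [-0.04 -0.05 -0.01] gap 60.2
```

View pics/p24.png

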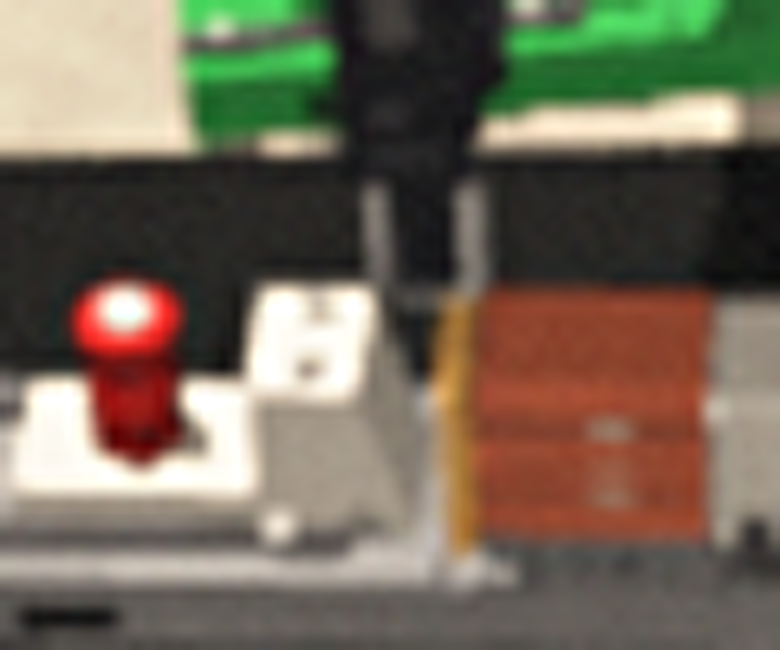

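```bash
python3 - <<'E'
from h import *
np.set_printoptions(precision=4,suppress=True)
s=st();S=snapshot("scene")
print("can base near",onz(S,617*.64,425*.64,0),onz(S,600*.64,410*.64,0),onz(S,638*.64,410*.64,0))
g=K(.066-.009,0,o=(.564,.223));print(g); rows(g[0],g[1],.14,88.5,n=10)
E
```

```text
t 25.60 pos [ 548.1 -136.1  102.6] rpy [179.65   0.05  86.98] F [1.9 0.9 5. ] M [-0.01 -0.17  0.01] gap 60.0
can base near [0.7228 0.2939 0.    ] [0.6904 0.2766 0.    ] [0.6921 0.3392 0.    ]
[0.5655 0.28  ]
[4.17, -0.05, -0.39],[4.17, -0.04, -0.39],[4.17, -0.03, -0.39],[4.17, -0.02, -0.39],[4.17, -0.01, -0.39],[4.17, 0.01, -0.39],[4.17, 0.02, -0.39],[4.17, 0.03, -0.39],[4.17, 0.04, -0.39],[4.17, 0.05, -0.39], turn/row -0.15
```

Call:
move_arm(dr=[[0,0,-0.2],[0,0,-0.2],[0,0,-0.2],[0,0,-0.2],[0,0,-0.2],[0,0,-0.2],[0,0,-0.2],[0,0,-0.1]], slide=[[1,0,-2.5],[4.5,0,-2],[4.8,0,-1],[4.8,0,0],[4.8,0,0],[4.8,0,0],[4.8,0.03,0],[4.8,0.05,0]], fingers=[7,7,7,7,7,7,7,7])

```text
time: 26.45
tcp_pos: [0.5597, 0.2083, 0.1515]
ee_rot: [180.0, -0.0, 88.4]
ft_force: [1.3, 0.1, 0.0]
finger_gap: 0.0699
```

Call:
move_arm(dr=[[0,0,0],[0,0,0],[0,0,0],[0,0,0],[0,0,0],[0,0,0],[0,0,0],[0,0,0]], slide=[[4,0.03,0],[3,0.03,0],[0,0,0.5],[0,0,1.5],[0,0,0.5],[0,0,0],[0,0,0],[0,0,0]], fingers=[7,7,7,7,7,7,7,7])

```text
time: 27.25
tcp_pos: [0.5629, 0.2758, 0.1268]
ee_rot: [180.0, -0.0, 88.4]
ft_force: [0.8, 0.1, -0.6]
finger_gap: 0.0704
```

```bash
python3 - <<'E'
from h import *
st();S=snapshot("scene");big(S,"p25.png",330,160,410,240,7)
need(.5655,.280,.062,88.5)
T=snapshot("top");big(T,"p26.png",215,145,325,210,7)
E
```

```text
t 27.25 pos [562.9 275.8 126.8] rpy [ 1.7996e+02 -1.0000e-02  8.8370e+01] F [ 0.8  0.1 -0.6] M [ 0.01  0.   -0.07] gap 70.4
turn z -0.11 slide cm [0.4  0.25 6.5 ]
```

View pics/p25.png

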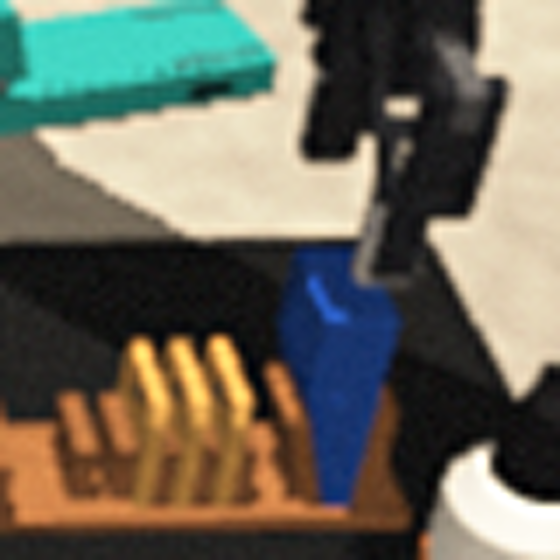

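View pics/p26.png

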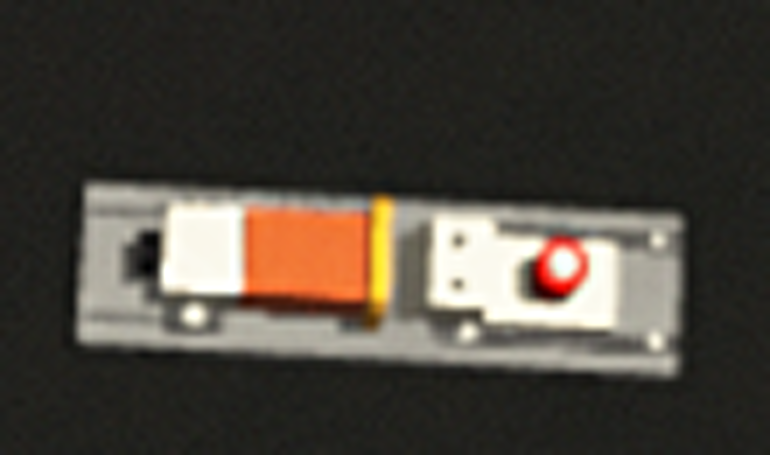

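Call:
move_arm(dr=[[0,0,0],[0,0,0],[0,0,0],[0,0,0],[0,0,0],[0,0,0],[0,0,0],[0,0,0]], slide=[[0.4,0.25,0.5],[0,0,1.5],[0,0,1.5],[0,0,1.5],[0,0,1],[0,0,0.5],[0,0,0],[0,0,0]], fingers=[7,7,7,7,7,6,5.5,5])

```text
time: 28.15
tcp_pos: [0.5653, 0.2806, 0.0618]
ee_rot: [180.0, -0.0, 88.4]
ft_force: [0.8, 1.0, 1.1]
finger_gap: 0.0497
```

```bash
python3 - <<'E'
from h import *
st();S=snapshot("scene");big(S,"p27.png",330,160,410,240,7)
E
```

```text
t 28.15 pos [565.3 280.6  61.8] rpy [ 1.7997e+02 -3.0000e-02  8.8450e+01] F [0.8 1.  1.1] M [-0.01 -0.03 -0.05] gap 49.7
```

View pics/p27.png

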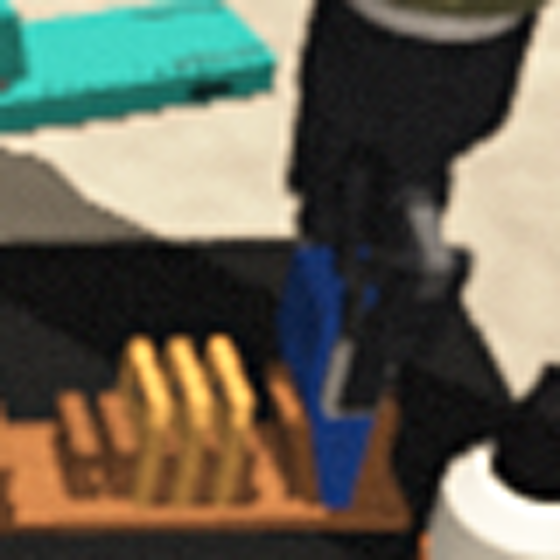

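Call:
move_arm(dr=[[0,0,0],[0,0,0],[0,0,0],[0,0,0],[0,0,0],[0,0,0],[0,0,-1],[0,0,-2]], slide=[[0,0,0],[0,0,0],[0,0,0],[0,0,0],[0,0,0],[0,0,0],[0,0,0],[0,0,0]], fingers=[4,3.5,3.5,3.5,3.5,3.5,3.5,3.5])

```text
time: 29.0
tcp_pos: [0.5655, 0.2812, 0.0622]
ee_rot: [179.9, -0.1, 91.4]
ft_force: [0.6, 3.0, 6.6]
finger_gap: 0.0452
```

Call:
move_arm(dr=[[0,0,1.5],[0,0,1.5],[0,0,0],[0,0,0],[0,0,0],[0,0,0],[0,0,0],[0,0,0]], slide=[[0,0,0],[0,0,0],[0,0,0],[0,0,0],[0,0,-0.5],[0,0,-1],[0,0,-2.5],[0,0,-3]], fingers=[3.5,3.5,3.5,3.5,3.5,3.5,3.5,3.5])

```text
time: 29.8
tcp_pos: [0.5642, 0.2794, 0.1312]
ee_rot: [-179.8, 0.1, 88.4]
ft_force: [0.0, -0.3, -0.8]
finger_gap: 0.0452
```

```bash
python3 - <<'E'
from h import *
s=st()
E
```

```text
t 29.80 pos [564.2 279.4 131.2] rpy [-1.7984e+02  9.0000e-02  8.8410e+01] F [ 0.  -0.3 -0.8] M [ 0.02 -0.03  0.  ] gap 45.2
```

Call:
move_arm(dr=[[0,0,0.2],[0,0,0.2],[0,0,0.2],[0,0,0.2],[0,0,0.2],[0,0,0.2],[0,0,0.2],[0,0,0.15]], slide=[[0,0,-1.5],[-4,0,-0.5],[-4.8,0,0],[-4.8,0,0],[-4.8,0,0],[-4.8,0,0],[-4.8,0,0],[-4.8,0,0]], fingers=[3.5,3.5,3.5,3.5,3.5,3.5,3.5,3.5])

```text
time: 30.6
tcp_pos: [0.5508, -0.0495, 0.1514]
ee_rot: [-180.0, 0.0, 86.9]
ft_force: [0.6, -0.4, -1.5]
finger_gap: 0.0455
```

```bash
python3 - <<'E'
from h import *
s=st();need(.545,-.1543,.145,86.9)
E
```

```text
t 30.60 pos [550.8 -49.5 151.4] rpy [-1.7999e+02  1.0000e-02  8.6850e+01] F [ 0.6 -0.4 -1.5] M [-0.02 -0.08  0.04] gap 45.5
turn z -0.05 slide cm [-10.49  -0.     0.64]
```

Call:
move_arm(dr=[[0,0,0],[0,0,0],[0,0,0],[0,0,0],[0,0,0],[0,0,0],[0,0,0],[0,0,0]], slide=[[-4,0,0],[-4,0,0],[-2.2,0,0],[0,0,0.5],[0,0,0],[0,0,0],[0,0,0],[0,0,0]], fingers=[3.5,3.5,3.5,3.5,3.5,3.5,3.5,3.5])

```text
time: 31.4
tcp_pos: [0.5462, -0.148, 0.1465]
ee_rot: [180.0, -0.0, 87.0]
ft_force: [-0.7, 0.4, -0.8]
finger_gap: 0.0453
```

```bash
python3 - <<'E'
from h import *
s=st();need(.545,-.1543,.13,86.9)
S=snapshot("scene");big(S,"p28.png",190,160,260,240,8)
E
```

```text
t 31.40 pos [ 546.2 -148.   146.5] rpy [ 1.7998e+02 -1.0000e-02  8.7010e+01] F [-0.7  0.4 -0.8] M [-0.01  0.02  0.01] gap 45.3
turn z 0.11 slide cm [-0.64 -0.09  1.65]
```

View pics/p28.png

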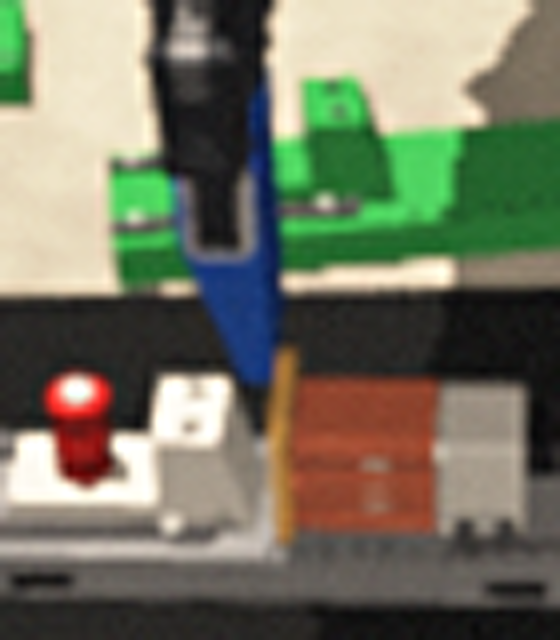

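Call:
move_arm(dr=[[0,0,0],[0,0,0],[0,0,0],[0,0,0],[0,0,0],[0,0,0],[0,0,0],[0,0,0]], slide=[[-0.64,-0.05,0],[0,0,0.5],[0,0,0.8],[0,0,0.8],[0,0,0.8],[0,0,0.6],[0,0,0],[0,0,0]], fingers=[3.5,3.5,3.5,3.5,3.5,3.5,3.5,3.5])

```text
time: 32.25
tcp_pos: [0.5451, -0.1555, 0.1112]
ee_rot: [-180.0, -0.0, 86.9]
ft_force: [-0.1, 0.6, -1.6]
finger_gap: 0.0457
```

```bash
python3 - <<'E'
from h import *
s=st()
S=snapshot("scene");big(S,"p29.png",190,180,250,240,10)
E
```

```text
t 32.25 pos [ 545.1 -155.5  111.2] rpy [-1.7999e+02 -1.0000e-02  8.6900e+01] F [-0.1  0.6 -1.6] M [-0.01  0.02 -0.02] gap 45.7
```

View pics/p29.png

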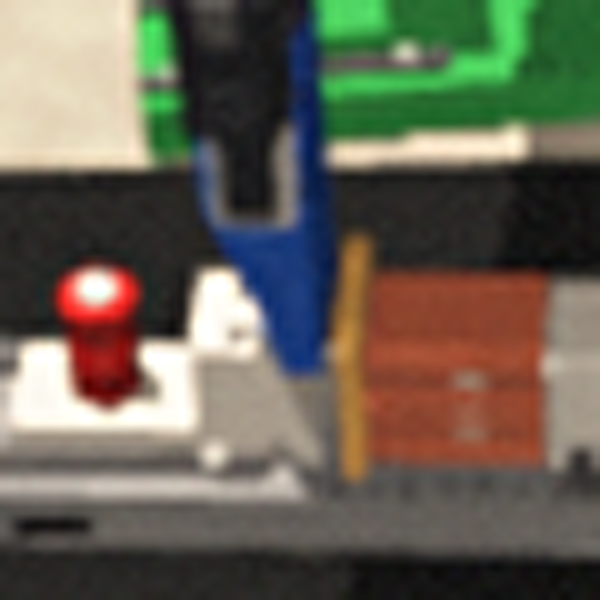

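Call:
move_arm(dr=[[0,0,0],[0,0,0],[0,0,0],[0,0,0],[0,0,0],[0,0,0],[0,0,0],[0,0,0]], slide=[[0.2,0,0.3],[0.1,0,0.4],[0,0,0.4],[0,0,0.3],[0,0,0.3],[0,0,0.2],[0,0,0.1],[0,0,0]], fingers=[3.5,3.5,3.5,3.5,3.5,3.5,3.5,3.5])

```text
time: 33.1
tcp_pos: [0.5454, -0.1521, 0.0913]
ee_rot: [180.0, -0.0, 86.9]
ft_force: [0.7, 1.4, -1.7]
finger_gap: 0.0454
```

```bash
python3 - <<'E'
from h import *
s=st()
E
```

```text
t 33.10 pos [ 545.4 -152.1   91.3] rpy [ 1.800e+02 -3.000e-02  8.692e+01] F [ 0.7  1.4 -1.7] M [ 0.48 -0.06  0.01] gap 45.4
```

Call:
move_arm(dr=[[0,0,0],[0,0,0],[0,0,0],[0,0,0],[0,0,0],[0,0,0],[0,0,0],[0,0,0]], slide=[[0.05,0,0.1],[0,0,0.1],[0,0,0.1],[0,0,0.1],[0,0,0.1],[0,0,0.1],[0,0,0.1],[0,0,0]], fingers=[3.5,3.5,3.5,3.5,3.5,3.5,3.5,3.5])

```text
time: 33.9
tcp_pos: [0.5456, -0.1513, 0.0844]
ee_rot: [180.0, -0.0, 86.9]
ft_force: [0.9, 5.5, 2.3]
finger_gap: 0.0454
```

```bash
python3 - <<'E'
from h import *
s=st();S=snapshot("scene");big(S,"p30.png",190,180,250,240,10)
E
```

```text
t 33.90 pos [ 545.6 -151.3   84.4] rpy [ 1.7997e+02 -4.0000e-02  8.6940e+01] F [0.9 5.5 2.3] M [ 1.21 -0.3   0.05] gap 45.4
```

View pics/p30.png

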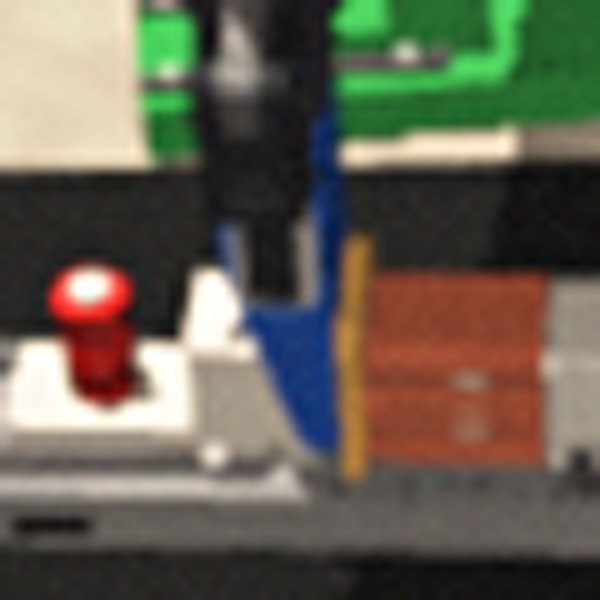

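Call:
move_arm(dr=[[0,0,0],[0,0,0],[0,0,0],[0,0,0],[0,0,0],[0,0,0],[0,0,0],[0,0,0]], slide=[[0.15,0,0.1],[0.05,0,0.1],[0,0,0.1],[0,0,0.1],[0,0,0.1],[0,0,0],[0,0,0],[0,0,0]], fingers=[3.5,3.5,3.5,3.5,3.5,3.5,3.5,3.5])

```text
time: 34.75
tcp_pos: [0.5461, -0.1506, 0.081]
ee_rot: [179.9, 0.1, 86.9]
ft_force: [-2.4, 3.6, 14.4]
finger_gap: 0.0453
```

```bash
python3 - <<'E'
from h import *
s=st();S=snapshot("scene");big(S,"p31.png",190,180,250,240,10)
E
```

```text
t 34.75 pos [ 546.1 -150.6   81. ] rpy [1.7989e+02 9.0000e-02 8.6910e+01] F [-2.4  3.6 14.4] M [0.58 0.77 0.39] gap 45.3
```

View pics/p31.png

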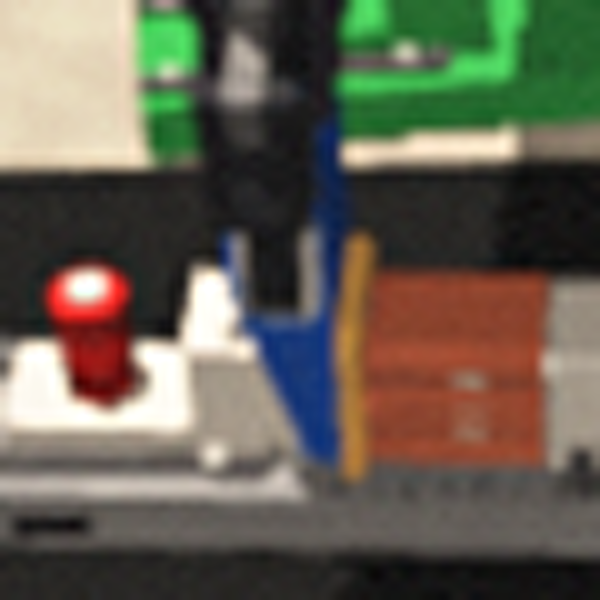

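Call:
move_arm(dr=[[0,0,0],[0,0,0],[0,0,0],[0,0,0],[0,0,0],[0,0,0],[0,0,0],[0,0,0]], slide=[[0,-0.05,0.1],[0,0,0.1],[0,0,0.1],[0,0,0],[0,0,0],[0,0,0],[0,0,0],[0,0,0]], fingers=[3.5,3.5,3.5,3.5,3.5,3.5,3.5,3.5])

```text
time: 35.6
tcp_pos: [0.5466, -0.1506, 0.0797]
ee_rot: [179.8, 0.1, 86.9]
ft_force: [-6.5, 3.8, 26.5]
finger_gap: 0.0458
```

```bash
python3 - <<'E'
from h import *
s=st();print(np.round(s["effort"],1))
E
```

```text
t 35.60 pos [ 546.6 -150.6   79.7] rpy [1.7976e+02 1.3000e-01 8.6930e+01] F [-6.5  3.8 26.5] M [0.74 1.56 0.52] gap 45.8
[  1.5 -44.   -3.4 -26.3   0.8  -2.5  -0.5]
```

Call:
move_arm(dr=[[0,0,0],[0,0,0],[0,0,0],[0,0,0],[0,0,0],[0,0,0],[0,0,0],[0,0,0]], slide=[[0,-0.1,0.1],[0,-0.05,0.1],[0,-0.05,0.1],[0,0,0.1],[0,0,0],[0,0,0],[0,0,0],[0,0,0]], fingers=[3.5,3.5,3.5,3.5,3.5,3.5,3.5,3.5])

```text
time: 36.4
tcp_pos: [0.5468, -0.1506, 0.0785]
ee_rot: [179.5, 0.2, 86.9]
ft_force: [-8.4, 4.1, 42.4]
finger_gap: 0.0455
```

```bash
python3 - <<'E'
from h import *
s=st();S=snapshot("scene");big(S,"p32.png",190,180,250,240,10)
T=snapshot("top");big(T,"p33.png",215,145,325,210,7)
E
```

```text
t 36.40 pos [ 546.8 -150.6   78.5] rpy [179.47   0.2   86.94] F [-8.4  4.1 42.4] M [1.   2.05 0.57] gap 45.5
```

View pics/p32.png

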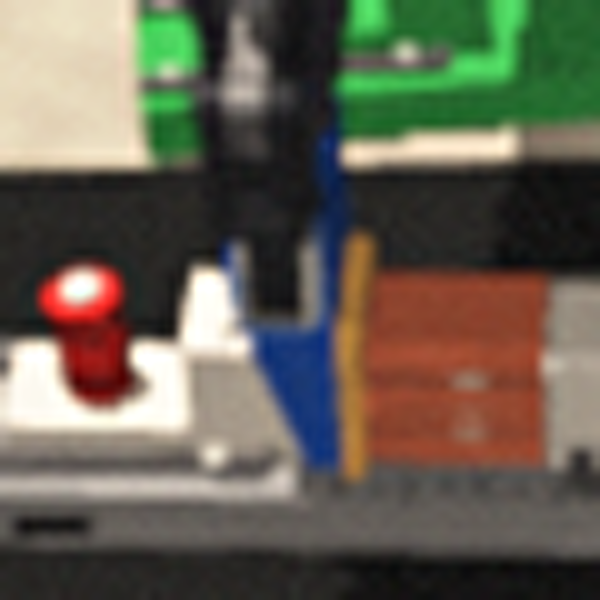

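View pics/p33.png

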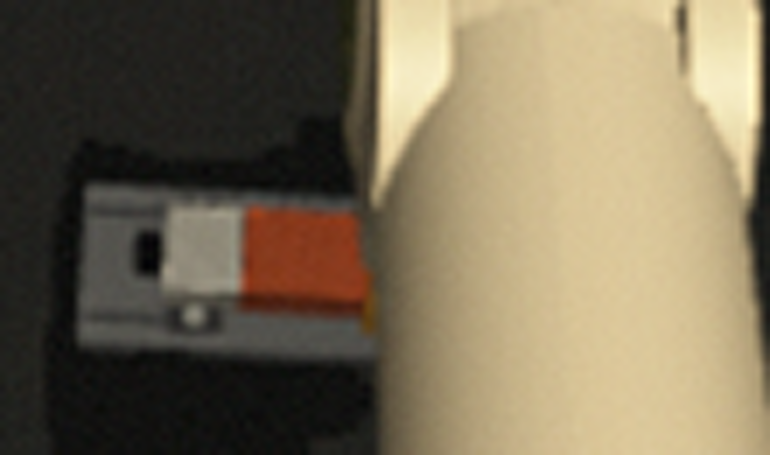

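Call:
move_arm(dr=[[0,0,0],[0,0,0],[0,0,0],[0,0,0],[0,0,0],[0,0,0],[0,0,0],[0,0,0]], slide=[[0,-0.1,0.1],[0,-0.05,0.1],[0,0,0.1],[0,0,0],[0,0,0],[0,0,0],[0,0,0],[0,0,0]], fingers=[3.5,3.5,3.5,3.5,3.5,3.5,3.5,3.5])

```text
time: 37.3
tcp_pos: [0.5469, -0.1506, 0.0778]
ee_rot: [179.3, 0.3, 86.9]
ft_force: [-10.3, 5.2, 56.8]
finger_gap: 0.0452
```

```bash
python3 - <<'E'
from h import *
s=st();S=snapshot("scene");big(S,"p34.png",190,180,250,240,10)
E
```

```text
t 37.30 pos [ 546.9 -150.6   77.8] rpy [179.26   0.25  86.94] F [-10.3   5.2  56.8] M [1.25 2.64 0.5 ] gap 45.2
```

View pics/p34.png

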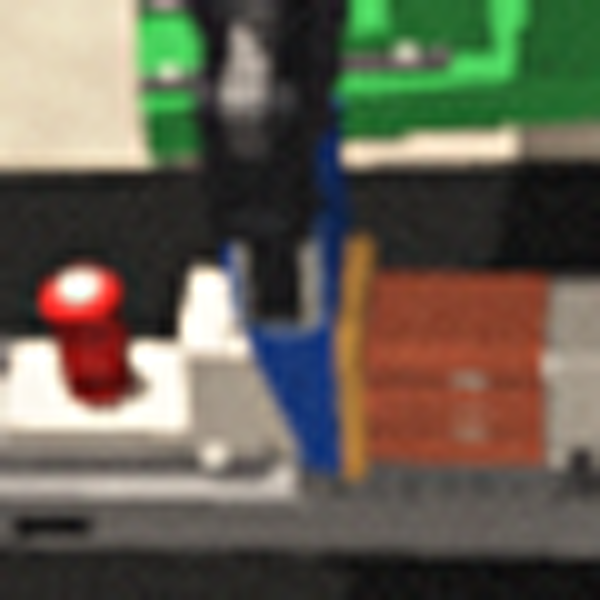

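```bash
python3 - <<'E'
from h import *
s=st();S=snapshot("scene");im=S["img"].astype(int)
for c in(220,221,222,223,224,225,226): print(c,[tuple(im[r,c]) for r in range(223,231)])
# bed reference: rows of toe front lower edge (x_h=-2.., y_h=-23)
for z in(.02,.022,.024,.026): print(z,proj(S,(.5685,-.1405,z)),proj(S,(.5685,-.1375,z)))
E
```

```text
t 37.35 pos [ 546.9 -150.6   77.8] rpy [179.26   0.25  86.94] F [-10.7   4.8  55.7] M [1.26 2.63 0.54] gap 45.4
220 [(np.int64(23), np.int64(54), np.int64(117)), (np.int64(47), np.int64(70), np.int64(124)), (np.int64(53), np.int64(73), np.int64(118)), (np.int64(64), np.int64(74), np.int64(105)), (np.int64(83), np.int64(80), np.int64(82)), (np.int64(90), np.int64(84), np.int64(79)), (np.int64(103), np.int64(98), np.int64(92)), (np.int64(111), np.int64(105), np.int64(98))]
221 [(np.int64(23), np.int64(55), np.int64(123)), (np.int64(25), np.int64(56), np.int64(122)), (np.int64(23), np.int64(56), np.int64(123)), (np.int64(39), np.int64(61), np.int64(108)), (np.int64(72), np.int64(77), np.int64(88)), (np.int64(88), np.int64(83), np.int64(77)), (np.int64(99), np.int64(93), np.int64(88)), (np.int64(104), np.int64(99), np.int64(93))]
222 [(np.int64(17), np.int64(52), np.int64(120)), (np.int64(26), np.int64(59), np.int64(127)), (np.int64(20), np.int64(55), np.int64(123)), (np.int64(39), np.int64(62), np.int64(117)), (np.int64(70), np.int64(77), np.int64(93)), (np.int64(90), np.int64(86), np.i
[... 1103 characters left out ...]
)), (np.int64(90), np.int64(88), np.int64(84)), (np.int64(97), np.int64(91), np.int64(88))]
226 [(np.int64(151), np.int64(95), np.int64(48)), (np.int64(161), np.int64(100), np.int64(51)), (np.int64(153), np.int64(101), np.int64(53)), (np.int64(138), np.int64(99), np.int64(58)), (np.int64(122), np.int64(97), np.int64(71)), (np.int64(92), np.int64(87), np.int64(80)), (np.int64(89), np.int64(84), np.int64(82)), (np.int64(97), np.int64(92), np.int64(88))]
0.02 [222.98475377 227.35995879] [224.06731137 227.34069407]
0.022 [222.95081688 226.82674256] [224.0346763 226.8074939]
0.024 [222.91679842 226.29224471] [224.00196281 226.27301225]
0.026 [222.88269809 225.75646063] [223.96917059 225.73724449]
```

Call:
move_arm(dr=[[0,0,0],[0,0,0],[0,0,0],[0,0,0],[0,0,0],[0,0,0],[0,0,0],[0,0,0]], slide=[[0,0,0.05],[0,0,0],[0,0,0],[0,0,0],[0,0,0],[0,0,0],[0,0,0],[0,0,0]], fingers=[3.5,3.5,3.5,3.5,3.5,3.5,3.5,3.5])

```text
time: 38.2
tcp_pos: [0.5469, -0.1506, 0.0777]
ee_rot: [179.3, 0.3, 86.9]
ft_force: [-12.0, 6.2, 58.9]
finger_gap: 0.0454
```

```bash
python3 - <<'E'
from h import *
s=st();print(np.abs(s["dq"]).max());S=snapshot("scene");cv2.imwrite("pics/p35.png",cv2.resize(S["img"][:,:,::-1],(800,600)))
big(S,"p36.png",180,190,230,235,15)
E
```

```text
t 38.20 pos [ 546.9 -150.6   77.7] rpy [179.26   0.26  86.94] F [-12.    6.2  58.9] M [1.33 3.02 0.5 ] gap 45.4
0.064092341101217
```

View pics/p35.png

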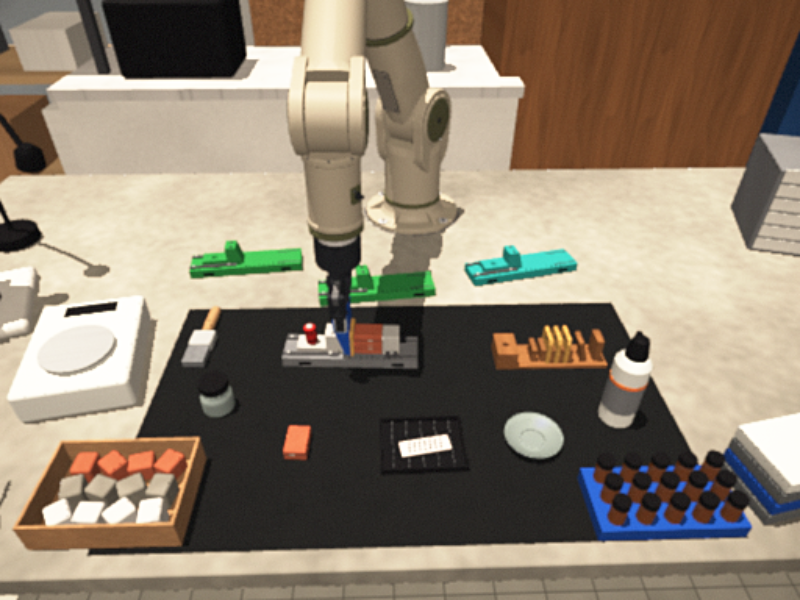

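View pics/p36.png

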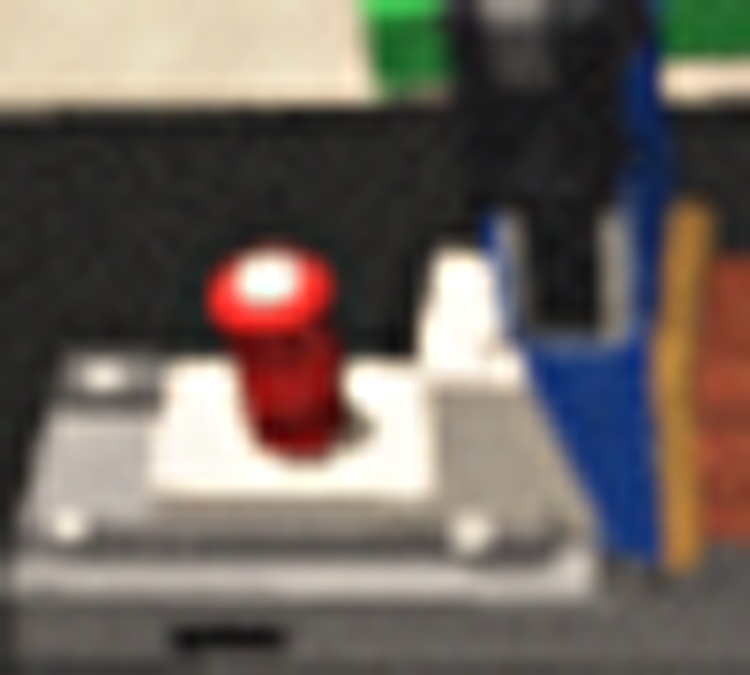

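```bash
python3 - <<'E'
from h import *
from station import workorder
print(workorder.close_job()); st()
E
```

```text
the job is handed in; nothing more can be done
None
the job is handed in; nothing more can be done
```

I finished the set-up and handed it in at about 38 s, with the gripper still holding the wedge and pressing it down at about 59 N.

- **Stop and pin:** I pushed the stop forward until it met its shoulder; the force rose to 16 N with no more movement. The pin then went down through the tongue into the rail until its handle rested on the tongue.
- **Plate:** By touching the stop and then the block with plate 1, I measured a gap of about 12.6 mm; the top camera gave 12.5 mm. That calls for one plate, and plate 1 stands on the bed against the block.
- **Wedge:** It bit above the bed and is pressed tight. Its toe is about 3 mm above the bed by camera and 3.8 mm by arm position. Holding for the last 0.8 s, it moved only 0.1 mm.
- **Bench:** In the last scene picture the three spare plates are in the rack, and everything else on the bench looks where it was.

**Flaws and disagreements:**
- The pin now leans a few degrees, because the stop took up the pin's play under the wedge. Its handle still rests on the tongue.
- While gripping the wedge in the rack I turned it 3° by mistake, then turned it back. The force stayed under 8 N.
- The scene camera alone put the gap at about 14 mm. I trusted the touch measurement, and the wedge biting above the bed agrees with it.

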